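# Assemble the candle lantern on the entry console

### The job

Put the little lantern together on the cork mat, from the bottom up: first the pale wooden base, centred on the mat and square with it, then the white LED candle upright on the brass dot in the middle of the base, then the amber glass cylinder over the candle, centred on the base, and last the brass cap on the glass with its lip inside the rim. Keep the glass upright and lower it gently without dropping it, and leave the red candle and everything else on the console where it is.

Things in the scene. Friction and masses are not known exactly. Their poses are not given: they have to be found in the camera images.
- mat: The target: flat rectangular cork mat, 150 (x) x 100 (y) x 3 mm, fixed to the console. Origin at the centre of its underside, on the console top; x along its long side. (A grey square slate coaster, 120 x 120 x 6 mm, is not it.)
- base_mid (a point): Lantern base: loose pale wooden block, 120 (x) x 64 (y) x 24 mm high, lying flat, with a brass dot 40 mm across in the middle of its top (flush, only a mark). This point is its centre, 12 mm up; x along its long side. Grip it across the 64 mm.
- candle_mid (a point): White LED candle: upright cylinder 34 mm across, 45 mm high, with a small yellow flame tip 15 mm high on top (60 mm in all). This point is on its axis, half-way up the cylinder (22.5 mm above its foot); z up.
- glass_mid (a point): Amber glass cylinder, open at both ends, standing upright: 64 mm outside, 56 mm inside diameter, 90 mm high. This point is its centre, 45 mm above its lower edge; z along its axis.
- cap_knob (a point): Brass lantern cap with a black knob, upright. From below: a round lip 40 mm across and 6 mm high (slightly tapered, goes inside the glass with 8 mm to spare all round), a disc 74 mm across and 5 mm thick that rests on the glass rim, and a cylindrical knob 20 mm across and 40 mm high. It starts standing on its lip. This point is the centre of the knob: 31 mm above the lip's underside, 20 mm above the top of the disc, 25 mm above the disc's underside. Grip it by the knob.
- red_candle_mid (a point): Bystander: a red LED candle of the same shape and size as the white one; point half-way up the cylinder. Leave it.
- stopper: Bystander: green glass bottle stopper, 38 mm across, 51 mm high, upright; origin under its centre. Leave it.
- flashlight: Bystander: aluminium flashlight lying along its x axis, 110 mm long, 30 mm across; origin under its middle. Leave it.
- key_bowl: Bystander: white ceramic key bowl, 130 mm across, 50 mm high, with a steel key ring in it; origin under its centre. Leave it.
- case: Bystander: closed black sunglasses hard case, 160 (x) x 65 x 44 mm, near the left side of the console; origin under its centre. Leave it.

How it is judged:
On the way, in this order (a step that is already met when the one before it is completed fails the run):
1. the wooden base lies centred on the cork mat, square with it, released (horizontal distance between base_mid and mat below 0.015 m and angle between the x axis of base_mid and the x axis of mat, either way round below 0.2 rad and angle between base_mid's own z axis and vertical below 0.06 rad and height (world z) of base_mid between 0.011 and 0.019 m and contact force between the fingers and base below 0.05 N), for 0.2 s.
2. the white candle stands in the middle of the base, released (horizontal distance between candle_mid and base_mid below 0.012 m and angle between candle_mid's own z axis and vertical below 0.08 rad and height (world z) of candle_mid between 0.0455 and 0.0535 m and contact force between the fingers and candle below 0.05 N), for 0.2 s.
3. the glass stands on the base round the candle, released (horizontal distance between glass_mid and base_mid below 0.013 m and angle between glass_mid's own z axis and vertical below 0.06 rad and height (world z) of glass_mid between 0.068 and 0.076 m and contact force between the fingers and glass below 0.05 N), for 0.2 s.
4. the cap sits on the glass, released (horizontal distance between cap_knob and glass_mid below 0.012 m and angle between cap_knob's own z axis and vertical below 0.08 rad and height (world z) of cap_knob between 0.137 and 0.146 m and contact force between the fingers and cap below 0.05 N), for 0.2 s.
At the end, for the whole second after the job is handed in: Base flat on the mat, within 15 mm of its centre and 0.2 rad of its direction; candle on the base within 12 mm of its middle; glass on the base round it within 13 mm of its middle; cap level on the glass within 12 mm of its axis, lip inside; all upright, released, at rest (all of step 1 and all of step 2 and all of step 3 and all of step 4 and linear speed of each of base, candle, glass, cap below 0.02 m/s); the robot touches nothing.
It fails at once if the red candle, stopper, flashlight, key bowl or sunglasses case is moved by more than 20 mm (distance of any of red_candle_mid, stopper, flashlight, key_bowl, case from where it was at the start of the episode above 0.02 m).
It fails at once if the glass is tipped by more than about 30 degrees (angle between glass_mid's own z axis and vertical above 0.52 rad).
It fails at once if the glass is let go more than about 13 mm above its seat on the base (height (world z) of glass_mid above 0.085 m and contact force between the fingers and glass below 0.01 N).
It also fails if it takes over 122 s, if anything falls off the work surface, if the arm or the gripper's body presses on something with over 40 N, if the wrist force passes 120 N, or if a joint passes its speed limit or range.

### The arm

A 7-joint arm with a two-finger parallel gripper is mounted at the origin on the work surface. World frame = base frame: x ahead of the robot, y to its left, z up, the work surface at z = 0. Lengths are in m, angles in rad, forces in N, time in s.
With the tool pointing down it reaches from about 0.4 to 0.85 m from the base axis. Payload 4.5 kg.
Tool frame: the origin (TCP) lies midway between the tips of the shut fingers; the grasp point (between the pads) lies behind it (arm.pinch_z is the z of the grasp point in the tool frame, in m); z points along the fingers, x is the direction in which the jaws open and shut, and the axes are right-handed (so a half turn about z gives the same grasp; the last joint's range is limited). The gripper opens to 85 mm and grips with 20 to 120 N. Pads are 22 mm wide; open, the fingers measure 114 mm over their backs; the gripper's body (76 mm by 85 mm) begins 54 mm behind the grasp point. The pads swing forward as they close: fully open they stand 13 mm farther back than shut.
Start: joints at [-1.15, 0.689, -0.195, 1.565, 0.157, 0.902, -0.215], TCP at [0.236, 0.579, 0.231] pointing down, gripper open.
Joint ranges: [-3.01, 3.01], [-0.46, 2.08], [-1.47, 1.51], [0.13, 2.56], [-1, 4.14], [0.04, 2.09], [-2.66, 2.66]. Speed limits (rad/s): [2.57, 2.57, 3.14, 3.14, 3.14, 3.14, 3.14].

### API

Orientations are given as a rotation vector (axis times angle).
In Python, from cell import arm gives the robot as it stands.
- The arm moves only by the tool arm_command, never from a script. Its argument "plan" is a list that holds one entry, the list of rows, each a list of 7 numbers: the turn, a rotation vector about the tool's x, y, z in rad, then the shift along the tool's x, y, z in mm, then the closure in counts, from 0 (fully open) to 255 (shut). A call has exactly 8 rows; each row shifts and turns the commanded pose from where the row before left it, along the tool's axes as they then stand; what a row does not reach is not made up. A row lasts 1/12 s, in which the tool goes at most 41.7 mm and 7.16 degrees, less where a joint would pass 70% of its speed; a pose out of reach is approached as far as the arm can. A call is refused whole if a number of a shift passes 41.7 or a number of a turn 0.125, either way. A call with a gripper value outside its range is refused whole. The fingers move at their own pace and stop on an object; "force" is the grip in N (left out, the last holds). Time passes only in rows, so rows that do not move let the fingers close, or fill a call up. It gives the time, the measured TCP pose, the force and the opening at its end, in the units of the state.
- arm.get_obs(): the state, without advancing time (a new reading comes with each control period).
- arm.get_image(name): name is "side" or "top" or "wrist"; returns a dict with "color" (384x512x3 uint8, red, green, blue), "range_z" (384x512 float32, m along the optical axis (not along the pixel's ray), 0 where there is no reading), "K" (3x3 intrinsics, pixels), "origin" and "attitude" of the camera in the world; the wrist camera has in their place "hand_eye" (4x4, takes a point from camera to tool coordinates, whose origin is the TCP and whose axes are the tool frame's). Camera axes: x right, y down, z forward; pixel columns grow to the right and rows downward; lengths in m; the calibration is good to about 2 mm. A picture is of the moment at which its call begins: read the wrist's pose just before it.
- arm.hand_in(): hands the job in, once; it reports no verdict.
Trained networks look in a picture, given as the dict that the camera call returned (one of the last four; its "shot" number tells which), for a name from the list of things; names that differ only in an ending like _2 or _b are one class to them, and where a whole thing is asked for, a point or a joint stands for the part that bears it (a point fixed in the world has none). Each returns a list of dicts, best first, with "conf" (0 to 1); they miss things now and then, are a little off and sometimes report something else, mostly with a low value. They report only what shows in the picture. A call takes as long as a camera call.
- arm.spot_in(picture, label): "bbox" ([left, top, width, height] in pixels, round what is visible of it).
- arm.masks_of(picture, label): "pixels" (384x512 bool, what is visible of it) and "bbox" ([left, top, width, height] in pixels, round what is visible of it).
The state is a dict: "time": time; "qpos": joint angles; "joint_vel": joint speeds; "tau": joint torques, N m; "eef_pos": TCP position; "tool_rot": TCP orientation; "ft_force": force on the tool from outside, world axes, zero at the start; "torque": the same for the moment, N m; "opening": finger opening in m.
Only numpy, scipy, OpenCV 4.12 (cv2) and the standard library are available. Lean on these libraries where they do the work, as an engineer would, in place of code of your own. Each camera call takes 0.05 s, during which the arm holds its last target.

## Working session

There is one attempt and no reset: what is moved stays moved. The work goes in short steps, Python scripts to look and compute and a tool call to move; the robot and the scene stay as the last step left them, time stands still between calls to the robot, and variables do not carry over. Pictures are saved under pics/ and viewed, and the job is handed in when it is done.

Besides the shell and the picture viewer there is one more tool, called after "Request:" by a JSON object that holds its "method" and its "body", one argument or row to a line. arm_command: Moves the arm, as the interface text tells. Its arguments: {"type":"object","properties":{"plan":{"type":"array","items":{"type":"array","items":{"type":"array","items":{"type":"number"}}}},"force":{"type":"number"}},"required":["plan"]}

```bash
ls; mkdir -p pics; python3 - <<'E'
from cell import arm
import cv2, numpy as np
o=arm.get_obs()
for k,v in o.items(): print(k,np.round(v,4))
print(arm.pinch_z)
for n in ["side","top","wrist"]:
    p=arm.get_image(n); cv2.imwrite(f"pics/a_{n}.png",p["color"][:,:,::-1])
    print(n,p["K"].tolist(),{k:np.round(p[k],4).tolist() for k in p if k in("origin","attitude","hand_eye","shot")})
E
```

```text
pics
time 0.0
qpos [-1.1502  0.69   -0.1946  1.5663  0.1573  0.9025 -0.2151]
joint_vel [ 0.0009 -0.0002 -0.0006  0.0006  0.002   0.0008  0.0005]
tau [ 2.00000e-04 -5.39603e+01 -1.26680e+00 -1.58542e+01  9.00000e-03
  9.50000e-03  0.00000e+00]
eef_pos [0.2355 0.5782 0.2305]
tool_rot [ 2.6059e+00  1.7526e+00 -2.3000e-03]
ft_force [ 0.4326 -0.6578 -0.2306]
torque [-0.0292  0.0229  0.0141]
opening 0.0853
-0.0187
side [[450.92754387727047, 0.0, 253.5181725682398], [0.0, 450.92754387727047, 184.7716993358932], [0.0, 0.0, 1.0]] {'origin': [0.0959, -0.5776, 0.9653], 'attitude': [-2.3477, 0.5969, -0.2483], 'shot': 1}
top [[441.02921956543133, 0.0, 251.49658990172065], [0.0, 441.02921956543133, 193.34916345910065], [0.0, 0.0, 1.0]] {'origin': [0.421, 0.1288, 1.4431], 'attitude': [-2.1995, 2.2092, -0.0867], 'shot': 2}
wrist [[302.6316725574356, 0.0, 254.50211110841], [0.0, 302.6316725574356, 188.7406167400228], [0.0, 0.0, 1.0]] {'hand_eye': [[1.0, -0.001, 0.0002, 0.0004], [0.0009, 0.9658, 0.2594, -0.0653], [-0.0004, -0.2594, 0.9658, -0.1435], [0.0, 0.0, 0.0, 1.0]], 'shot': 3}
```

View pics/a_side.png

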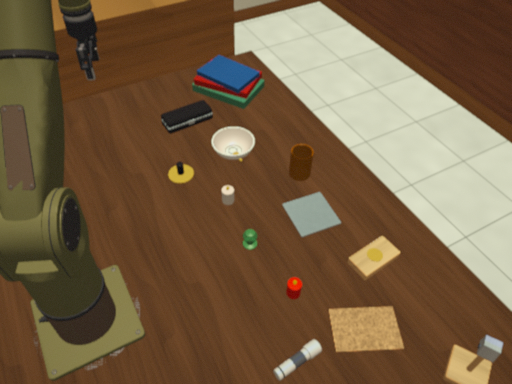

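View pics/a_top.png

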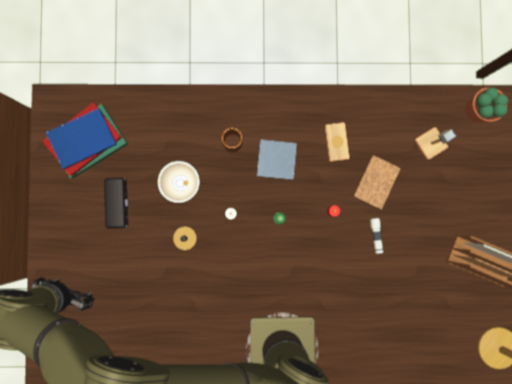

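View pics/a_wrist.png

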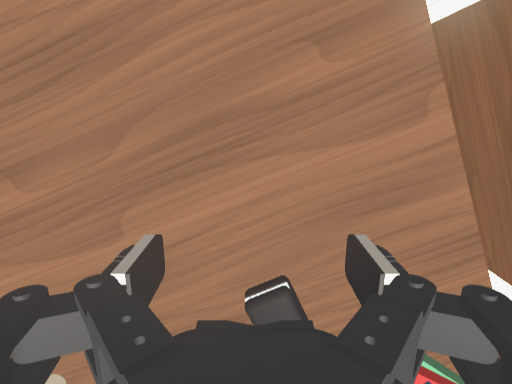

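Top view: mat (378,182), base (337,142), white candle (231,213), glass (232,139), cap (185,238), red candle (334,211), coaster (277,160). The side view shows the same layout. Next I'll localise them with masks and depth.

```bash
cat > h.py <<'E'
from cell import arm
import cv2, numpy as np
from scipy.spatial.transform import Rotation as R
def campose(p,obs=None):
    if "hand_eye" in p:
        T=np.eye(4);T[:3,:3]=R.from_rotvec(obs["tool_rot"]).as_matrix();T[:3,3]=obs["eef_pos"]
        return T@np.array(p["hand_eye"])
    T=np.eye(4);T[:3,:3]=R.from_rotvec(p["attitude"]).as_matrix();T[:3,3]=p["origin"];return T
def cloud(p,T):
    K=p["K"];z=p["range_z"];v,u=np.mgrid[:z.shape[0],:z.shape[1]]
    c=np.stack([(u-K[0,2])/K[0,0]*z,(v-K[1,2])/K[1,1]*z,z],-1)
    return c@T[:3,:3].T+T[:3,3]
def onplane(p,T,u,v,h):
    K=p["K"];d=T[:3,:3]@np.array([(u-K[0,2])/K[0,0],(v-K[1,2])/K[1,1],1])
    return T[:3,3]+d*(h-T[2,3])/d[2]
def proj(p,T,X):
    c=(np.asarray(X)-T[:3,3])@T[:3,:3];K=p["K"]
    return K[0,0]*c[...,0]/c[...,2]+K[0,2],K[1,1]*c[...,1]/c[...,2]+K[1,2]
E
python3 - <<'E'
from h import *
for n in ["top","side"]:
    p=arm.get_image(n);T=campose(p);W=cloud(p,T)
    for l in ["mat","base_mid","candle_mid","glass_mid","cap_knob","red_candle_mid","stopper","flashlight","key_bowl","case"]:
        for m in arm.masks_of(p,l)[:2]:
            px=m["pixels"];ok=px&(p["range_z"]>0);w=W[ok]
            if len(w)<5: print(n,l,m["conf"],m["bbox"],"few");continue
            hi=np.percentile(w[:,2],95)
            r=cv2.minAreaRect(w[:,:2].astype(np.float32))
            print(n,l,round(m["conf"],2),np.round(m["bbox"]),"n",ok.sum(),px.sum(),"med",np.round(np.median(w,0),3),"z5/95",np.round(np.percentile(w[:,2],[5,95]),3),"rect",np.round(r[0],3),np.round(r[1],3),round(r[2],1))
E
```

```text
top mat 0.81 [354. 158.  48.  50.] n 1369 1374 med [ 0.537 -0.319  0.002] z5/95 [-0.003  0.008] rect [ 0.538 -0.32 ] [0.105 0.154] 64.1
top base_mid 0.89 [324. 123.  24.  36.] n 688 690 med [ 0.666 -0.18   0.023] z5/95 [0.017 0.028] rect [ 0.666 -0.182] [0.117 0.062] 6.9
top base_mid 0.5 [227. 205.  12.  13.] n 84 85 med [0.436 0.163 0.045] z5/95 [0.039 0.051] rect [0.435 0.163] [0.029 0.029] 89.9
top glass_mid 0.79 [222. 126.  20.  27.] n 249 249 med [0.679 0.157 0.062] z5/95 [0.004 0.092] rect [0.672 0.163] [0.075 0.063] 53.1
top cap_knob 0.96 [175. 227.  20.  26.] n 457 459 med [0.357 0.314 0.01 ] z5/95 [-0.001  0.047] rect [0.357 0.315] [0.073 0.078] 89.6
top stopper 0.41 [276. 212.   7.  14.] n 100 100 med [0.42  0.009 0.045] z5/95 [0.032 0.052] rect [0.419 0.008] [0.033 0.032] 46.4
top flashlight 0.53 [369. 220.  14.  36.] n 321 322 med [ 0.366 -0.307  0.025] z5/95 [-0.001  0.032] rect [ 0.364 -0.313] [0.11  0.036] 7.5
top key_bowl 0.66 [158. 160.  40.  43.] n 1264 1269 med [0.539 0.333 0.023] z5/95 [0.004 0.05 ] rect [0.537 0.329] [0.127 0.124] 89.1
top case 0.65 [104. 178.  2
[... 1715 characters left out ...]
01] [0.028 0.034] 55.2
side stopper 0.46 [332. 306.  71.  47.] n 2749 2765 med [ 0.537 -0.321  0.003] z5/95 [0.    0.006] rect [ 0.54 -0.32] [0.102 0.152] 64.5
side flashlight 0.92 [275. 338.  47.  42.] n 681 684 med [ 0.364 -0.313  0.026] z5/95 [0.015 0.03 ] rect [ 0.363 -0.312] [0.11  0.034] 11.8
side flashlight 0.53 [245. 228.  13.  22.] n 259 261 med [ 0.416 -0.001  0.038] z5/95 [0.002 0.05 ] rect [0.427 0.018] [0.068 0.034] 62.1
side key_bowl 0.65 [211. 125.  43.  36.] n 1054 1054 med [0.548 0.35  0.028] z5/95 [0.005 0.05 ] rect [0.53 0.35] [0.127 0.178] 16.3
side case 0.82 [163.  99.  52.  38.] n 1035 1038 med [0.465 0.508 0.04 ] z5/95 [0.008 0.046] rect [0.48  0.554] [0.181 0.121] 2.2
```

```bash
cat >> h.py <<'E'
def goto(x,y,z,yaw_deg,obs=None):
    """turn about tool z (rad) to do first, then shift in tool axes (mm)"""
    o=obs or arm.get_obs();Rm=R.from_rotvec(o["tool_rot"]).as_matrix()
    a=np.radians(yaw_deg);xt=np.array([np.cos(a),np.sin(a),0])
    G=np.stack([xt,np.cross([0,0,-1],xt),[0,0,-1]],1)
    rv=R.from_matrix(Rm.T@G).as_rotvec()
    d=G.T@(np.array([x,y,z])-o["eef_pos"])*1000
    print("t",round(o["time"],2),"pos",np.round(o["eef_pos"],4),"turn",np.round(rv,4),"shift",np.round(d,1),"len",round(np.linalg.norm(d),1),"q",np.round(o["qpos"],2),"F",np.round(o["ft_force"],1),"open",round(float(o["opening"]),4))
E
python3 -c "
from h import *
goto(0.667,-0.181,0.2,96.8)"
```

```text
t 1.25 pos [0.2357 0.5789 0.2313] turn [-0.000e+00 -1.000e-04 -5.054e-01] shift [-805.6  338.3   31.3] len 874.3 q [-1.15  0.69 -0.19  1.57  0.16  0.9  -0.22] F [-0.6 -0.1  0.2] open 0.0851
```

Request:
{"method": "arm_command", "body": {
  "plan": [
    [[0,0,-0.125,0,0,0,0],[0,0,-0.125,0,0,0,0],[0,0,-0.125,0,0,0,0],[0,0,-0.125,0,0,0,0],[0,0,-0.005,0,0,0,0],[0,0,0,-30,12.5,0,0],[0,0,0,-30,12.5,0,0],[0,0,0,-30,12.5,0,0]]
  ],
  "force": 30
}}

```text
time: 1.92
eef_pos: [0.2838, 0.4931, 0.2312]
tool_rot: [-2.089, -2.346, -0.0]
ft_force: [-0.8, -0.5, -0.3]
opening: 0.0855
```

Request:
{"method": "arm_command", "body": {
  "plan": [
    [[0,0,0,-30,12.5,1,0],[0,0,0,-30,12.5,1,0],[0,0,0,-30,12.5,1,0],[0,0,0,-30,12.5,1,0],[0,0,0,-30,12.5,1,0],[0,0,0,-30,12.5,1,0],[0,0,0,-30,12.5,1,0],[0,0,0,-30,12.5,1,0]]
  ]
}}

```text
time: 2.58
eef_pos: [0.412, 0.266, 0.2235]
tool_rot: [2.091, 2.345, 0.001]
ft_force: [1.3, 0.6, -0.0]
opening: 0.0858
```

Request:
{"method": "arm_command", "body": {
  "plan": [
    [[0,0,0,-30,12.5,1,0],[0,0,0,-30,12.5,1,0],[0,0,0,-30,12.5,1,0],[0,0,0,-30,12.5,1,0],[0,0,0,-30,12.5,1,0],[0,0,0,-30,12.5,1,0],[0,0,0,-30,12.5,1,0],[0,0,0,-30,12.5,1,0]]
  ]
}}

```text
time: 3.25
eef_pos: [0.5396, 0.0392, 0.2154]
tool_rot: [2.091, 2.344, 0.0]
ft_force: [0.9, 0.3, 0.4]
opening: 0.0852
```

Request:
{"method": "arm_command", "body": {
  "plan": [
    [[0,0,0,-30,12.5,1,0],[0,0,0,-30,12.5,1,0],[0,0,0,-30,12.5,1,0],[0,0,0,-30,12.5,1,0],[0,0,0,-30,12.5,1,0],[0,0,0,-30,12.5,1,0],[0,0,0,0,0,0,0],[0,0,0,0,0,0,0]]
  ]
}}

```text
time: 3.92
eef_pos: [0.6347, -0.132, 0.2086]
tool_rot: [2.095, 2.34, -0.001]
ft_force: [-0.3, 1.2, -0.5]
opening: 0.0855
```

```bash
python3 - <<'E'
from h import *
goto(0.667,-0.181,0.2,96.8)
o=arm.get_obs();p=arm.get_image("wrist");T=campose(p,o);W=cloud(p,T)
cv2.imwrite("pics/b_wrist.png",p["color"][:,:,::-1])
for l in ["base_mid","mat"]:
  for m in arm.masks_of(p,l)[:2]:
    px=m["pixels"]&(p["range_z"]>0);w=W[px];
    zt=np.percentile(w[:,2],50);w=w[abs(w[:,2]-zt)<0.004]
    r=cv2.minAreaRect(w[:,:2].astype(np.float32))
    print(l,round(m["conf"],2),m["bbox"],"ztop",round(zt,4),"rect",np.round(r[0],4),np.round(r[1],4),round(r[2],1))
E
```

```text
t 3.92 pos [ 0.6347 -0.132   0.2086] turn [-0.0003  0.001  -0.0082] shift [-52.5  26.2   8.6] len 59.3 q [ 0.35  0.77 -0.42  1.51  0.36  0.94  1.51] F [-0.3  1.2 -0.5] open 0.0855
base_mid 0.57 [172.4, 140.5, 64.5, 103.4] ztop 0.0247 rect [ 0.6708 -0.1834] [0.1199 0.0642] 6.5
mat 0.84 [20.0, 0.0, 146.6, 144.0] ztop 0.0037 rect [ 0.54   -0.3187] [0.1028 0.152 ] 63.9
```

View pics/b_wrist.png

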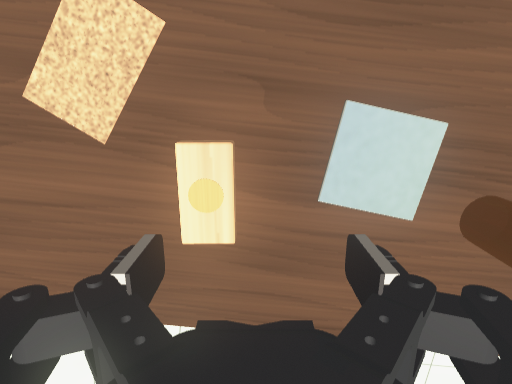

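Request:
{"method": "arm_command", "body": {
  "plan": [
    [[0,0,-0.005,-20,10,0,0],[0,0,0,-20,10,0,0],[0,0,0,-14,8,0,0],[0,0,0,0,0,20,0],[0,0,0,0,0,20,0],[0,0,0,0,0,10,0],[0,0,0,0,0,0,0],[0,0,0,0,0,0,0]]
  ]
}}

```text
time: 4.73
eef_pos: [0.6687, -0.178, 0.1593]
tool_rot: [-2.078, -2.355, -0.0]
ft_force: [0.9, -0.7, 0.1]
opening: 0.0854
```

```bash
cat > look.py <<'E'
from h import *
import sys
name=sys.argv[1]; labels=sys.argv[2:]
o=arm.get_obs();p=arm.get_image("wrist");T=campose(p,o);W=cloud(p,T)
cv2.imwrite(f"pics/{name}.png",p["color"][:,:,::-1])
for l in labels:
  for m in arm.masks_of(p,l)[:2]:
    px=m["pixels"]&(p["range_z"]>0);w=W[px];
    if len(w)<20: continue
    zt=np.percentile(w[:,2],50);w2=w[abs(w[:,2]-zt)<0.004]
    r=cv2.minAreaRect(w2[:,:2].astype(np.float32))
    print(l,round(m["conf"],2),np.round(m["bbox"]),"zmed",round(zt,4),"z5/95",np.round(np.percentile(w[:,2],[5,95]),4),"rect",np.round(r[0],4),np.round(r[1],4),round(r[2],1))
E
python3 look.py c_wrist base_mid mat; python3 -c "
from h import *
goto(0.6695,-0.1825,0.001,96.7)"
```

```text
base_mid 0.62 [213. 114.  73. 127.] zmed 0.0249 z5/95 [0.0235 0.0261] rect [ 0.671  -0.1836] [0.1197 0.0641] 6.2
mat 0.9 [ 29.   0. 162. 121.] zmed 0.0038 z5/95 [0.0024 0.005 ] rect [ 0.5531 -0.3254] [0.1029 0.1222] 64.0
mat 0.7 [214. 114.  70. 126.] zmed 0.0249 z5/95 [0.0235 0.0261] rect [ 0.6709 -0.1835] [0.119  0.0641] 6.5
t 4.88 pos [ 0.6698 -0.1788  0.1608] turn [0.0025 0.0005 0.0067] shift [ -3.6  -0.8 159.8] len 159.9 q [ 0.39  0.88 -0.41  1.4   0.39  0.94  1.58] F [ 0.6 -0.1 -0.2] open 0.0857
```

Request:
{"method": "arm_command", "body": {
  "plan": [
    [[0,0,0.01,-4.7,0,20,0],[0,0,0,0,0,30,0],[0,0,0,0,0,30,0],[0,0,0,0,0,25,0],[0,0,0,0,0,20,0],[0,0,0,0,0,15,0],[0,0,0,0,0,10,0],[0,0,0,0,0,4,0]]
  ]
}}

```text
time: 5.55
eef_pos: [0.6692, -0.1838, 0.0044]
tool_rot: [-2.092, -2.343, 0.001]
ft_force: [0.2, 0.5, 0.1]
opening: 0.0857
```

```bash
python3 -c "
from h import *
goto(0.6708,-0.1835,0.002,96.4)"
```

```text
t 5.55 pos [ 0.6692 -0.1838  0.0044] turn [-0.0007 -0.0003  0.0016] shift [0.1 1.6 2.4] len 2.9 q [ 0.36  1.08 -0.33  1.45  0.47  0.69  1.52] F [0.2 0.5 0.1] open 0.0857
```

Request:
{"method": "arm_command", "body": {
  "plan": [
    [[0,0,0,0,1.5,2,40],[0,0,0,0,0,0,80],[0,0,0,0,0,0,150],[0,0,0,0,0,0,255],[0,0,0,0,0,0,255],[0,0,0,0,0,0,255],[0,0,0,0,0,0,255],[0,0,0,0,0,0,255]]
  ],
  "force": 40
}}

```text
time: 6.22
eef_pos: [0.6719, -0.1838, 0.0044]
tool_rot: [2.091, 2.342, 0.002]
ft_force: [-0.6, 0.9, 5.8]
opening: 0.063
```

Request:
{"method": "arm_command", "body": {
  "plan": [
    [[0,0,0,0,0,-5,255],[0,0,0,0,0,-15,255],[0,0,0,0,0,-20,255],[0,0,0,0,0,-20,255],[0,0,0,0,0,-20,255],[0,0,0,0,0,-10,255],[0,0,0,0,0,0,255],[0,0,0,0,0,0,255]]
  ]
}}

```text
time: 6.88
eef_pos: [0.6708, -0.1839, 0.0936]
tool_rot: [2.092, 2.343, 0.0]
ft_force: [0.0, -0.4, -2.6]
opening: 0.063
```

```bash
python3 look.py d_wrist base_mid mat; python3 -c "
from h import *
goto(0.539,-0.319,0.06,64)"
```

```text
base_mid 0.66 [178. 118. 157. 214.] zmed 0.1141 z5/95 [0.1128 0.1152] rect [ 0.6602 -0.1848] [0.1001 0.0642] 6.6
mat 0.86 [  2.   2. 161. 120.] zmed 0.0038 z5/95 [0.0025 0.0049] rect [ 0.5662 -0.326 ] [0.0925 0.0978] 63.9
t 7.03 pos [ 0.6697 -0.1837  0.0917] turn [-3.100e-03  1.000e-04  5.672e-01] shift [-178.9  -58.1   31.7] len 190.8 q [ 0.38  0.97 -0.38  1.43  0.42  0.83  1.55] F [-0.4 -0.5 -1. ] open 0.063
```

View pics/d_wrist.png

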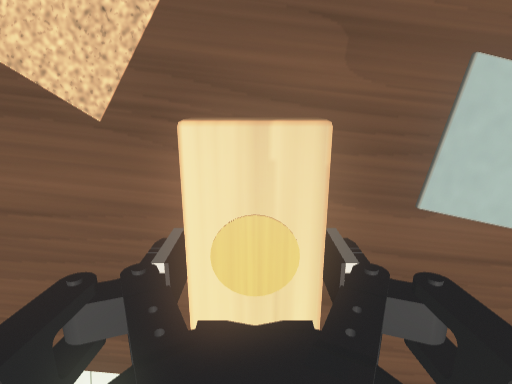

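Request:
{"method": "arm_command", "body": {
  "plan": [
    [[0,0,0.1,0,0,0,255],[0,0,0.12,0,0,0,255],[0,0,0.12,0,0,0,255],[0,0,0.12,0,0,0,255],[0,0,0.107,0,0,0,255],[0,0,0,-20,-6.5,0,255],[0,0,0,-25,-8,0,255],[0,0,0,-30,-10,0,255]]
  ]
}}

```text
time: 7.7
eef_pos: [0.6162, -0.2383, 0.092]
tool_rot: [-2.659, -1.669, -0.001]
ft_force: [0.2, -0.8, -1.6]
opening: 0.0625
```

Request:
{"method": "arm_command", "body": {
  "plan": [
    [[0,0,0,-30,-10,0,255],[0,0,0,-30,-10,0,255],[0,0,0,-24,-8,0,255],[0,0,0,-20,-5.5,10,255],[0,0,0,0,0,10,255],[0,0,0,0,0,10,255],[0,0,0,0,0,0,255],[0,0,0,0,0,0,255]]
  ]
}}

```text
time: 8.37
eef_pos: [0.541, -0.3169, 0.0621]
tool_rot: [-2.66, -1.667, -0.001]
ft_force: [-0.3, -0.2, -1.5]
opening: 0.0631
```

```bash
python3 look.py e_wrist base_mid mat; python3 - <<'E'
from h import *
goto(0.539,-0.319,0.0065,64)
for n in ["top","side"]:
    p=arm.get_image(n);T=campose(p);W=cloud(p,T);cv2.imwrite(f"pics/e_{n}.png",cv2.resize(p["color"][100:384,250:512,::-1],None,fx=2.2,fy=2.1))
E
```

```text
base_mid 0.55 [175. 117. 158. 212.] zmed 0.0826 z5/95 [0.0814 0.0837] rect [ 0.531  -0.3116] [0.0643 0.099 ] 64.2
mat 0.79 [174.  92. 155.  29.] zmed 0.0038 z5/95 [0.0027 0.0049] rect [ 0.4799 -0.289 ] [0.0995 0.0181] 65.6
t 8.52 pos [ 0.5416 -0.318   0.0636] turn [ 0.0009 -0.0009  0.0021] shift [-2.  -1.9 57.1] len 57.1 q [ 0.58  0.92 -0.23  1.67  0.33  0.59  1.28] F [ 0.1 -0.1 -1.4] open 0.0627
```

View pics/e_side.png

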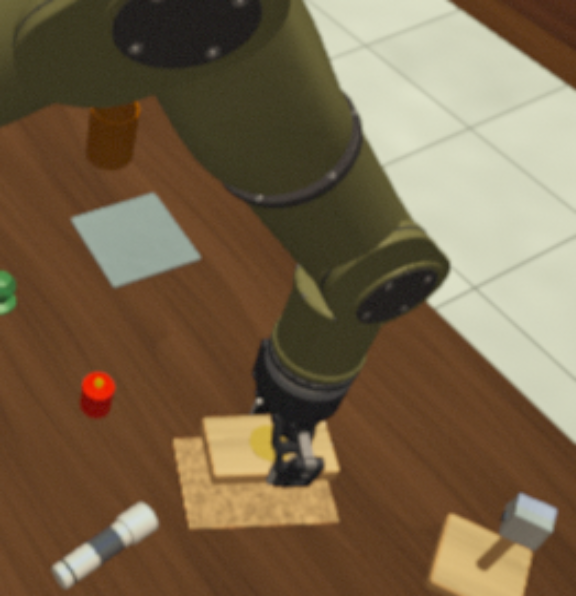

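View pics/e_wrist.png

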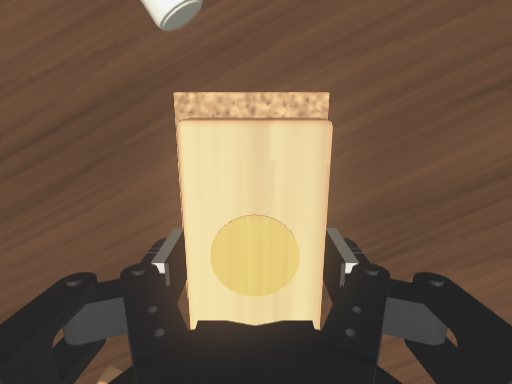

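```bash
python3 - <<'E'
from h import *
o=arm.get_obs();p=arm.get_image("wrist");T=campose(p,o)
Rt=R.from_rotvec(o["tool_rot"]).as_matrix()
def t(u,v,h): return np.round(Rt.T@(onplane(p,T,u,v,h)-o["eef_pos"])*1000,1)
print("mat far L,R",t(174,92.5,.003),t(329,92.5,.003))
print("base far L,R",t(179,119,.0826),t(332,119,.0826))
print("dot",t(255,255,.0826))
goto(0.539,-0.319,0.0065,64)
E
```

```text
mat far L,R [-51.2 -74.6  60.6] [ 48.5 -74.6  60.7]
base far L,R [-29.8 -60.9 -18.9] [ 31.6 -60.8 -18.9]
dot [  0.7  -0.8 -18.9]
t 8.67 pos [ 0.541  -0.3189  0.0637] turn [ 0.0009 -0.0002  0.0008] shift [-1.  -1.8 57.2] len 57.3 q [ 0.59  0.92 -0.23  1.67  0.33  0.59  1.28] F [-0.1 -0.5 -1.9] open 0.0626
```

Request:
{"method": "arm_command", "body": {
  "plan": [
    [[0,0,0,-1.5,0,10,255],[0,0,0,0,0,12,255],[0,0,0,0,0,10,255],[0,0,0,0,0,8,255],[0,0,0,0,0,6,255],[0,0,0,0,0,4,255],[0,0,0,0,0,3,255],[0,0,0,0,0,0,255]]
  ]
}}

```text
time: 9.33
eef_pos: [0.5395, -0.3203, 0.0096]
tool_rot: [-2.663, -1.665, 0.001]
ft_force: [0.9, 0.0, -1.2]
opening: 0.0628
```

Request:
{"method": "arm_command", "body": {
  "plan": [
    [[0,0,0,0,0,1,255],[0,0,0,0,0,0.5,255],[0,0,0,0,0,0.5,255],[0,0,0,0,0,0.5,255],[0,0,0,0,0,0,255],[0,0,0,0,0,0,255],[0,0,0,0,0,0,255],[0,0,0,0,0,0,255]]
  ]
}}

```text
time: 10.0
eef_pos: [0.5397, -0.3206, 0.0078]
tool_rot: [2.664, 1.665, 0.0]
ft_force: [0.7, 0.6, -2.2]
opening: 0.0627
```

Request:
{"method": "arm_command", "body": {
  "plan": [
    [[0,0,0,0,0,0.5,255],[0,0,0,0,0,0.5,255],[0,0,0,0,0,0.5,255],[0,0,0,0,0,0.5,255],[0,0,0,0,0,0,255],[0,0,0,0,0,0,255],[0,0,0,0,0,0,255],[0,0,0,0,0,0,255]]
  ]
}}

```text
time: 10.67
eef_pos: [0.5398, -0.3206, 0.0074]
tool_rot: [2.664, 1.664, 0.0]
ft_force: [-3.9, 1.1, 11.0]
opening: 0.0629
```

Contact with the mat. Release, rise and look.

Request:
{"method": "arm_command", "body": {
  "plan": [
    [[0,0,0,0,0,-0.8,255],[0,0,0,0,0,0,120],[0,0,0,0,0,0,60],[0,0,0,0,0,0,0],[0,0,0,0,0,0,0],[0,0,0,0,0,0,0],[0,0,0,0,0,0,0],[0,0,0,0,0,0,0]]
  ]
}}

```text
time: 11.33
eef_pos: [0.5397, -0.3205, 0.0064]
tool_rot: [-2.664, -1.665, -0.0]
ft_force: [-0.1, 0.1, -0.3]
opening: 0.0854
```

Request:
{"method": "arm_command", "body": {
  "plan": [
    [[0,0,0,0,0,-8,0],[0,0,0,0,0,-20,0],[0,0,0,0,0,-35,0],[0,0,0,0,0,-40,0],[0,0,0,0,0,-40,0],[0,0,0,0,0,-30,0],[0,0,0,0,0,-10,0],[0,0,0,0,0,0,0]]
  ]
}}

```text
time: 12.0
eef_pos: [0.5416, -0.3215, 0.1934]
tool_rot: [2.659, 1.661, 0.006]
ft_force: [0.1, -0.3, 0.1]
opening: 0.0857
```

```bash
python3 look.py f_wrist base_mid mat; python3 -c "
from h import *
goto(0.436,0.163,0.19,64)"
```

```text
mat 0.69 [210.  93.  95. 136.] zmed 0.0037 z5/95 [0.0024 0.0051] rect [ 0.5405 -0.3186] [0.1026 0.1529] 64.0
t 12.15 pos [ 0.5384 -0.3201  0.188 ] turn [-0.0033  0.0002  0.0001] shift [ 389.3 -303.8   -2. ] len 493.9 q [ 0.62  0.75 -0.29  1.6   0.27  0.84  1.34] F [-0.9 -0.2 -0.1] open 0.085
```

View pics/f_wrist.png

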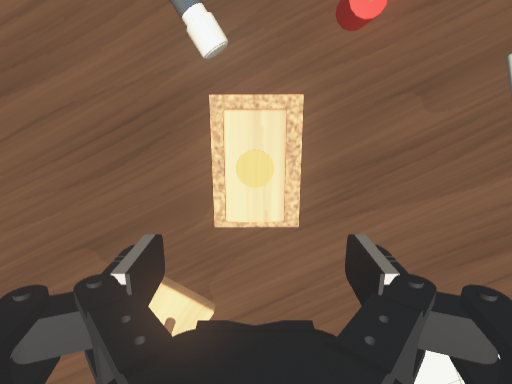

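The base sits centred and square on the mat, with the dot at (255,168). Next I'll measure its centre from depth.

```bash
python3 - <<'E'
from h import *
o=arm.get_obs();p=arm.get_image("wrist");T=campose(p,o);W=cloud(p,T)
b=(abs(W[...,2]-0.027)<0.006)&(np.hypot(W[...,0]-.54,W[...,1]+.32)<.09)
w=W[b];r=cv2.minAreaRect(w[:,:2].astype(np.float32));print(len(w),np.round(r[0],4),np.round(r[1],4),r[2],w[:,2].mean())
print("dot",onplane(p,T,255,168,.027))
goto(0.436,0.163,0.19,64)
E
```

```text
7015 [ 0.5384 -0.3193] [0.0642 0.1186] 64.00804138183594 0.027787174790306672
dot [ 0.53342735 -0.31656334  0.027     ]
t 12.2 pos [ 0.5382 -0.32    0.1875] turn [-0.0041  0.0001  0.0002] shift [ 389.3 -303.6   -2.5] len 493.7 q [ 0.62  0.75 -0.29  1.6   0.27  0.84  1.34] F [-0.5  0.1 -0.2] open 0.0853
```

Request:
{"method": "arm_command", "body": {
  "plan": [
    [[0,0,0,20,-15,0,0],[0,0,0,28,-22,0,0],[0,0,0,28,-22,0,0],[0,0,0,28,-22,0,0],[0,0,0,28,-22,0,0],[0,0,0,28,-22,0,0],[0,0,0,28,-22,0,0],[0,0,0,28,-22,0,0]]
  ]
}}

```text
time: 12.87
eef_pos: [0.4807, -0.0508, 0.188]
tool_rot: [-2.663, -1.663, 0.004]
ft_force: [1.1, -0.8, -0.2]
opening: 0.0853
```

Request:
{"method": "arm_command", "body": {
  "plan": [
    [[0,0,0,28,-22,0,0],[0,0,0,28,-22,0,0],[0,0,0,28,-22,0,0],[0,0,0,28,-22,0,0],[0,0,0,28,-22,0,0],[0,0,0,28,-22,0,0],[0,0,0,5,-3,0,0],[0,0,0,0,0,0,0]]
  ]
}}

```text
time: 13.53
eef_pos: [0.4355, 0.1655, 0.1884]
tool_rot: [-2.657, -1.673, 0.003]
ft_force: [0.3, -0.6, 0.5]
opening: 0.0855
```

```bash
python3 look.py g_wrist candle_mid; python3 -c "
from h import *
goto(0.436,0.163,0.01,64)
o=arm.get_obs();p=arm.get_image('wrist');T=campose(p,o);W=cloud(p,T)
b=(W[...,2]>0.038)&(W[...,2]<0.05)&(np.hypot(W[...,0]-.436,W[...,1]-.163)<.05)
w=W[b];print(len(w),cv2.minEnclosingCircle(w[:,:2].astype(np.float32)),w.mean(0))
b=(W[...,2]>0.052)&(np.hypot(W[...,0]-.436,W[...,1]-.163)<.05);print('flame',b.sum(),W[b].mean(0))
"
```

```text
candle_mid 0.64 [236. 157.  34.  39.] zmed 0.0456 z5/95 [0.0148 0.0535] rect [0.4368 0.1637] [0.0312 0.032 ] 64.6
t 13.63 pos [0.4364 0.1611 0.1886] turn [-0.0012  0.0028 -0.0002] shift [  1.5  -1.1 178.6] len 178.6 q [-0.33  0.56 -0.19  2.08  0.2   0.52  0.45] F [-0.3 -0.8  0.2] open 0.0854
861 ((0.4377986490726471, 0.16417692601680756), 0.0169678907841444) [0.43698228 0.16458958 0.04556506]
flame 28858 [0.42582579 0.16781442 0.26616231]
```

View pics/g_wrist.png

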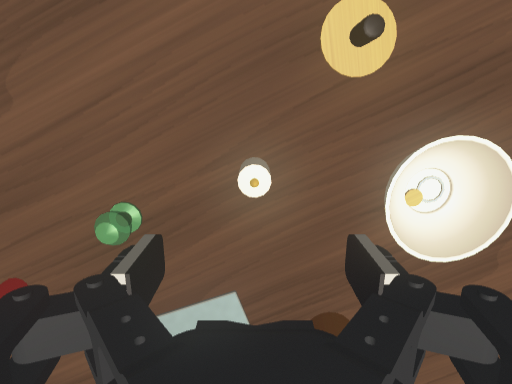

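```bash
python3 -c "
from h import *
goto(0.4375,0.164,0.008,64)"
```

```text
t 13.68 pos [0.4366 0.1603 0.1887] turn [-0.0008  0.0027 -0.002 ] shift [  3.7  -0.8 180.7] len 180.8 q [-0.33  0.56 -0.19  2.08  0.2   0.52  0.45] F [-0.  -0.1 -0.4] open 0.085
```

Request:
{"method": "arm_command", "body": {
  "plan": [
    [[0,0,0,3.5,-1,15,0],[0,0,0,0,0,20,0],[0,0,0,0,0,20,0],[0,0,0,0,0,20,0],[0,0,0,0,0,15,0],[0,0,0,0,0,0,0],[0,0,0,0,0,0,0],[0,0,0,0,0,0,0]]
  ]
}}

```text
time: 14.35
eef_pos: [0.4382, 0.1649, 0.1001]
tool_rot: [2.665, 1.662, 0.0]
ft_force: [-0.2, -0.2, -0.4]
opening: 0.0856
```

```bash
python3 -c "
from h import *
o=arm.get_obs();p=arm.get_image('wrist');T=campose(p,o);W=cloud(p,T)
b=(W[...,2]>0.038)&(W[...,2]<0.05)&(np.hypot(W[...,0]-.436,W[...,1]-.163)<.025)
w=W[b];c,r=cv2.minEnclosingCircle(w[:,:2].astype(np.float32));print(len(w),c,r)
Rt=R.from_rotvec(o['tool_rot']).as_matrix();print('rel tool',Rt.T@(np.array([*c,.045])-o['eef_pos']))
goto(0.4375,0.164,0.008,64)"
```

```text
1689 (0.4380125403404236, 0.16422607004642487) 0.017102520912885666
rel tool [-0.00064837  0.00013038  0.05507962]
t 14.4 pos [0.4383 0.1653 0.1004] turn [ 0.001  -0.0009 -0.0016] shift [-1.6 -0.2 92.4] len 92.4 q [-0.39  0.73 -0.11  2.14  0.26  0.28  0.39] F [-0.4 -0.5  0.7] open 0.0851
```

Request:
{"method": "arm_command", "body": {
  "plan": [
    [[0,0,0,-0.8,0,10,0],[0,0,0,0,0,15,0],[0,0,0,0,0,15,0],[0,0,0,0,0,10,0],[0,0,0,0,0,0,0],[0,0,0,0,0,0,0],[0,0,0,0,0,0,0],[0,0,0,0,0,0,0]]
  ]
}}

```text
time: 15.07
eef_pos: [0.4379, 0.1654, 0.0506]
tool_rot: [2.664, 1.664, 0.003]
ft_force: [-0.2, 0.3, -0.0]
opening: 0.0853
```

```bash
python3 -c "
from h import *
goto(0.4375,0.164,0.008,64)"
```

```text
t 15.07 pos [0.4379 0.1654 0.0506] turn [ 0.0011 -0.0015 -0.0003] shift [-1.4  0.2 42.6] len 42.6 q [-0.43  0.83 -0.06  2.17  0.28  0.15  0.38] F [-0.2  0.3 -0. ] open 0.0853
```

Request:
{"method": "arm_command", "body": {
  "plan": [
    [[0,0,0,-0.8,0,10,0],[0,0,0,0,0,10,0],[0,0,0,0,0,5,0],[0,0,0,0,0,3,0],[0,0,0,0,0,0,0],[0,0,0,0,0,0,0],[0,0,0,0,0,0,0],[0,0,0,0,0,0,0]]
  ]
}}

```text
time: 15.73
eef_pos: [0.4371, 0.1645, 0.0218]
tool_rot: [2.664, 1.665, 0.001]
ft_force: [-0.3, -0.3, 0.7]
opening: 0.0852
```

```bash
python3 -c "
from h import *
goto(0.4375,0.164,0.018,64)
print(arm.get_obs()['qpos'])"; python3 look.py h_wrist
```

```text
t 15.73 pos [0.4371 0.1645 0.0218] turn [ 0.0003 -0.0004 -0.    ] shift [-0.3  0.6  3.8] len 3.9 q [-0.44  0.89 -0.03  2.17  0.29  0.08  0.37] F [-0.3 -0.3  0.7] open 0.0852
[-0.4413377   0.89413631 -0.02851063  2.17340063  0.29240157  0.07701854
  0.36620243]
```

View pics/h_wrist.png

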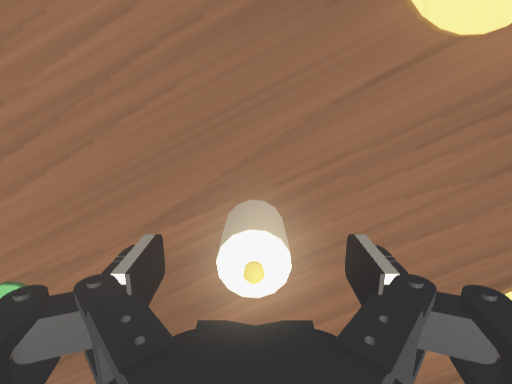

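Request:
{"method": "arm_command", "body": {
  "plan": [
    [[0,0,0,0,0,2.5,40],[0,0,0,0,0,0,80],[0,0,0,0,0,0,110],[0,0,0,0,0,0,140],[0,0,0,0,0,0,170],[0,0,0,0,0,0,200],[0,0,0,0,0,0,255],[0,0,0,0,0,0,255]]
  ],
  "force": 30
}}

```text
time: 16.45
eef_pos: [0.4369, 0.1645, 0.0192]
tool_rot: [-2.664, -1.665, -0.0]
ft_force: [0.5, -0.4, 3.4]
opening: 0.0332
```

Request:
{"method": "arm_command", "body": {
  "plan": [
    [[0,0,0,0,0,0,255],[0,0,0,0,0,-5,255],[0,0,0,0,0,-15,255],[0,0,0,0,0,-25,255],[0,0,0,0,0,-30,255],[0,0,0,0,0,-35,255],[0,0,0,0,0,-20,255],[0,0,0,0,0,0,255]]
  ]
}}

```text
time: 17.12
eef_pos: [0.439, 0.1652, 0.1529]
tool_rot: [2.664, 1.663, 0.012]
ft_force: [0.0, 0.0, -0.2]
opening: 0.0329
```

```bash
python3 look.py i_wrist;python3 -c "
from h import *
goto(0.5384,-0.3193,0.15,64)
o=arm.get_obs();p=arm.get_image('wrist');T=campose(p,o);W=cloud(p,T);X=(W-o['eef_pos'])@R.from_rotvec(o['tool_rot']).as_matrix()*1000
b=(abs(X[...,0])<25)&(abs(X[...,1])<25)&(X[...,2]>-45)&(X[...,2]<10)
w=X[b];zs=np.percentile(w[:,2],[5,25,50,75,95]);print(len(w),zs)
m=w[abs(w[:,2]-zs[2])<2.5];print(cv2.minEnclosingCircle(m[:,:2].astype(np.float32)),m.mean(0))"
```

```text
t 17.17 pos [0.4382 0.1649 0.151 ] turn [ 0.0029 -0.0038 -0.0005] shift [-391.2  302.3    1. ] len 494.4 q [-0.35  0.63 -0.17  2.11  0.24  0.41  0.4 ] F [ 0.3  0.6 -0.2] open 0.033
8359 [-39.62427599 -28.05089285 -26.46156195 -22.97891735  -1.80501231]
((-0.5508043169975281, -6.199453830718994), 24.412105560302734) [  0.38341762  -0.7492949  -26.47189796]
```

View pics/i_wrist.png

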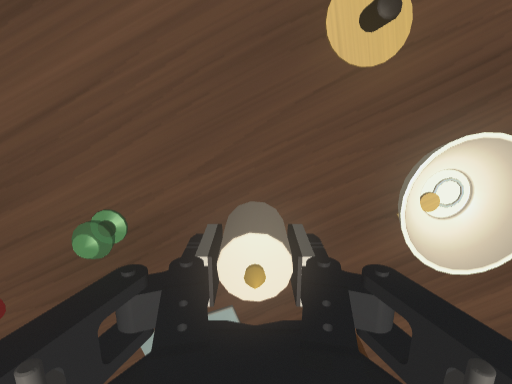

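Request:
{"method": "arm_command", "body": {
  "plan": [
    [[0,0,0,-15,12,0,255],[0,0,0,-25,19,0,255],[0,0,0,-28,22,0,255],[0,0,0,-28,22,0,255],[0,0,0,-28,22,0,255],[0,0,0,-28,22,0,255],[0,0,0,-28,22,0,255],[0,0,0,-28,22,0,255]]
  ]
}}

```text
time: 17.88
eef_pos: [0.4911, -0.0956, 0.1473]
tool_rot: [-2.662, -1.664, 0.004]
ft_force: [0.6, 0.1, -1.2]
opening: 0.033
```

Request:
{"method": "arm_command", "body": {
  "plan": [
    [[0,0,0,-28,22,0,255],[0,0,0,-28,22,0,255],[0,0,0,-28,22,0,255],[0,0,0,-28,22,0,255],[0,0,0,-28,21,0,255],[0,0,0,-25,18,0,255],[0,0,0,-15,11,0,255],[0,0,0,0,0,0,255]]
  ]
}}

```text
time: 18.55
eef_pos: [0.5355, -0.3225, 0.1464]
tool_rot: [2.67, 1.654, -0.006]
ft_force: [-1.5, -0.1, -0.3]
opening: 0.0328
```

Request:
{"method": "arm_command", "body": {
  "plan": [
    [[0,0,0,0,0,10,255],[0,0,0,0,0,15,255],[0,0,0,0,0,15,255],[0,0,0,0,0,15,255],[0,0,0,0,0,10,255],[0,0,0,0,0,5,255],[0,0,0,0,0,0,255],[0,0,0,0,0,0,255]]
  ]
}}

```text
time: 19.22
eef_pos: [0.5375, -0.3154, 0.0788]
tool_rot: [-2.663, -1.666, 0.0]
ft_force: [0.0, -0.4, -0.2]
opening: 0.0327
```

```bash
python3 look.py j_wrist;python3 -c "
from h import *
goto(0.5387,-0.3197,0.0455,64)
o=arm.get_obs();p=arm.get_image('wrist');T=campose(p,o);W=cloud(p,T)
b=(abs(W[...,2]-0.027)<0.005)&(np.hypot(W[...,0]-.54,W[...,1]+.32)<.09)
w=W[b];r=cv2.minAreaRect(w[:,:2].astype(np.float32));print(len(w),np.round(r[0],4),np.round(r[1],4),r[2],w[:,2].mean())
"
```

```text
t 19.27 pos [ 0.5378 -0.3158  0.0794] turn [ 0.0006 -0.0003  0.0006] shift [-3.1  2.5 33.9] len 34.1 q [ 0.62  0.9  -0.29  1.68  0.4   0.63  1.22] F [-0.4 -0.3 -0.8] open 0.0332
8921 [ 0.5385 -0.3195] [0.0641 0.1187] 63.72132873535156 0.027774601890605214
```

View pics/j_wrist.png

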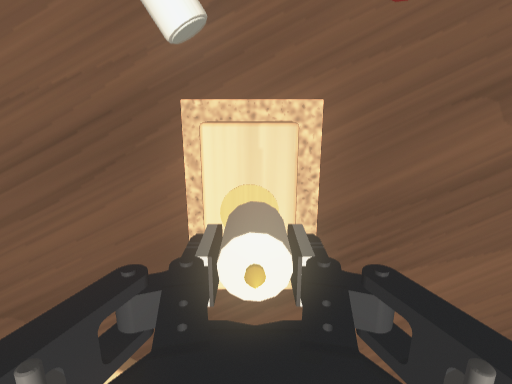

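Request:
{"method": "arm_command", "body": {
  "plan": [
    [[0,0,0,-3,2.5,0,255],[0,0,0,0,0,8,255],[0,0,0,0,0,8,255],[0,0,0,0,0,6,255],[0,0,0,0,0,5,255],[0,0,0,0,0,3,255],[0,0,0,0,0,1,255],[0,0,0,0,0,0,255]]
  ]
}}

```text
time: 19.98
eef_pos: [0.5381, -0.3198, 0.0476]
tool_rot: [-2.663, -1.665, 0.0]
ft_force: [-0.7, -0.5, -0.1]
opening: 0.0326
```

Request:
{"method": "arm_command", "body": {
  "plan": [
    [[0,0,0,0,0,0.5,255],[0,0,0,0,0,0.5,255],[0,0,0,0,0,0.5,255],[0,0,0,0,0,0.5,255],[0,0,0,0,0,0,255],[0,0,0,0,0,0,255],[0,0,0,0,0,0,255],[0,0,0,0,0,0,255]]
  ]
}}

```text
time: 20.65
eef_pos: [0.5384, -0.3201, 0.0463]
tool_rot: [2.664, 1.664, 0.0]
ft_force: [-0.5, -0.8, 2.5]
opening: 0.0327
```

Request:
{"method": "arm_command", "body": {
  "plan": [
    [[0,0,0,0,0,0.5,255],[0,0,0,0,0,0.5,255],[0,0,0,0,0,0.5,255],[0,0,0,0,0,0,255],[0,0,0,0,0,0,255],[0,0,0,0,0,0,255],[0,0,0,0,0,0,255],[0,0,0,0,0,0,255]]
  ]
}}

```text
time: 21.32
eef_pos: [0.5385, -0.3201, 0.0463]
tool_rot: [2.664, 1.664, 0.0]
ft_force: [-3.0, 1.6, 12.7]
opening: 0.033
```

Request:
{"method": "arm_command", "body": {
  "plan": [
    [[0,0,0,0,0,-1.3,255],[0,0,0,0,0,0,160],[0,0,0,0,0,0,120],[0,0,0,0,0,0,60],[0,0,0,0,0,0,0],[0,0,0,0,0,0,0],[0,0,0,0,0,0,0],[0,0,0,0,0,0,0]]
  ]
}}

```text
time: 21.98
eef_pos: [0.5382, -0.3199, 0.0457]
tool_rot: [-2.664, -1.665, 0.0]
ft_force: [-0.0, 0.1, -0.5]
opening: 0.0854
```

Request:
{"method": "arm_command", "body": {
  "plan": [
    [[0,0,0,0,0,-8,0],[0,0,0,0,0,-20,0],[0,0,0,0,0,-35,0],[0,0,0,0,0,-35,0],[0,0,0,0,0,-35,0],[0,0,0,0,0,-20,0],[0,0,0,0,0,-5,0],[0,0,0,0,0,0,0]]
  ]
}}

```text
time: 22.65
eef_pos: [0.5393, -0.3204, 0.2062]
tool_rot: [2.661, 1.663, 0.003]
ft_force: [-0.4, 0.3, -0.4]
opening: 0.0855
```

Request:
{"method": "arm_command", "body": {
  "plan": [
    [[0,0,0,0,0,0,0],[0,0,0,0,0,0,0],[0,0,0,0,0,0,0],[0,0,0,0,0,0,0],[0,0,0,0,0,0,0],[0,0,0,0,0,0,0],[0,0,0,0,0,0,0],[0,0,0,0,0,0,0]]
  ]
}}

```text
time: 23.32
eef_pos: [0.5383, -0.32, 0.2037]
tool_rot: [-2.664, -1.665, 0.0]
ft_force: [-0.1, -0.1, 0.5]
opening: 0.0854
```

```bash
python3 look.py k_wrist;python3 -c "
from h import *
goto(0.672,0.163,0.2,64)
o=arm.get_obs();p=arm.get_image('wrist');T=campose(p,o);W=cloud(p,T)
b=(abs(W[...,2]-0.027)<0.005)&(np.hypot(W[...,0]-.54,W[...,1]+.32)<.09)
w=W[b];r=cv2.minAreaRect(w[:,:2].astype(np.float32));print(len(w),np.round(r[0],4),np.round(r[1],4),r[2],w[:,2].mean())
b=(abs(W[...,2]-0.072)<0.004)&(np.hypot(W[...,0]-.54,W[...,1]+.32)<.04)
w=W[b];print(len(w),cv2.minEnclosingCircle(w[:,:2].astype(np.float32)),w.mean(0))
"
```

```text
t 23.37 pos [ 0.5383 -0.32    0.2038] turn [-0.0001 -0.0001  0.    ] shift [492.7 -91.5   3.8] len 501.2 q [ 0.66  0.74 -0.37  1.58  0.32  0.88  1.3 ] F [0.6 0.3 0.3] open 0.0854
5197 [ 0.5393 -0.3198] [0.0642 0.1194] 63.97428512573242 0.02772005491250768
912 ((0.5397115349769592, -0.31995826959609985), 0.016990497708320618) [ 0.53895331 -0.31967096  0.07268362]
```

View pics/k_wrist.png

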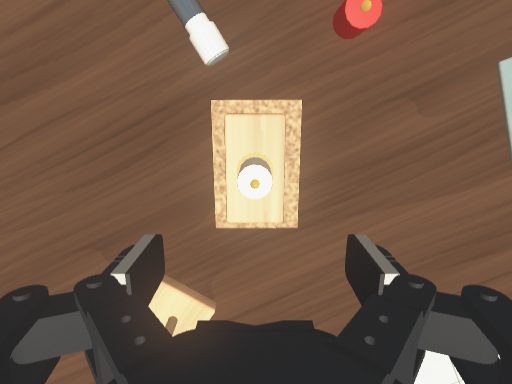

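Candle stands on the dot (254,181), within 1 mm of the base's centre. Next, the glass.

Request:
{"method": "arm_command", "body": {
  "plan": [
    [[0,0,0,20,-3.5,0,0],[0,0,0,33,-6,0,0],[0,0,0,36,-6.7,0,0],[0,0,0,36,-6.7,0,0],[0,0,0,36,-6.7,0,0],[0,0,0,36,-6.7,0,0],[0,0,0,36,-6.7,0,0],[0,0,0,36,-6.7,0,0]]
  ]
}}

```text
time: 24.08
eef_pos: [0.6119, -0.0547, 0.204]
tool_rot: [2.664, 1.665, 0.0]
ft_force: [1.0, -0.1, -0.8]
opening: 0.0854
```

Request:
{"method": "arm_command", "body": {
  "plan": [
    [[0,0,0,36,-6.7,0,0],[0,0,0,36,-6.7,0,0],[0,0,0,36,-6.7,0,0],[0,0,0,36,-6.7,0,0],[0,0,0,36,-6.7,0,0],[0,0,0,30,-5,0,0],[0,0,0,14,-3,0,0],[0,0,0,0,0,0,0]]
  ]
}}

```text
time: 24.75
eef_pos: [0.672, 0.1691, 0.2038]
tool_rot: [-2.656, -1.671, -0.004]
ft_force: [-0.8, 0.5, -0.1]
opening: 0.0851
```

Request:
{"method": "arm_command", "body": {
  "plan": [
    [[0,0,0,0,0,0,0],[0,0,0,0,0,0,0],[0,0,0,0,0,0,0],[0,0,0,0,0,0,0],[0,0,0,0,0,0,0],[0,0,0,0,0,0,0],[0,0,0,0,0,0,0],[0,0,0,0,0,0,0]]
  ]
}}

```text
time: 25.42
eef_pos: [0.6724, 0.1629, 0.204]
tool_rot: [-2.664, -1.664, -0.0]
ft_force: [0.7, -0.7, -0.6]
opening: 0.0853
```

```bash
python3 look.py l_wrist glass_mid;python3 -c "
from h import *
goto(0.672,0.163,0.15,64)
o=arm.get_obs();p=arm.get_image('wrist');T=campose(p,o);W=cloud(p,T)
for lo,hi in [(.084,.096),(.04,.06),(.02,.04),(.006,.02)]:
  b=(W[...,2]>lo)&(W[...,2]<hi)&(np.hypot(W[...,0]-.672,W[...,1]-.163)<.07)
  w=W[b]
  if len(w)>5: print(lo,hi,len(w),cv2.minEnclosingCircle(w[:,:2].astype(np.float32)),w.mean(0))
"
```

```text
glass_mid 0.57 [214. 143.  71.  79.] zmed 0.0698 z5/95 [0.0085 0.0912] rect [0.6699 0.1595] [0.0554 0.0598] 59.6
t 25.52 pos [0.6724 0.1631 0.2039] turn [-0.0001 -0.0001  0.0001] shift [-0.3 -0.3 53.9] len 53.9 q [-0.16  0.82 -0.3   1.36  0.26  1.    0.61] F [-1.3  0.3  0.3] open 0.0854
0.084 0.096 1121 ((0.6713977456092834, 0.15863576531410217), 0.031956810504198074) [0.67167234 0.15835126 0.08988955]
0.04 0.06 502 ((0.669298529624939, 0.1598021388053894), 0.030756976455450058) [0.67905942 0.15393141 0.05027179]
0.02 0.04 421 ((0.6695023775100708, 0.15993428230285645), 0.030852193012833595) [0.67916343 0.15431203 0.03037303]
0.006 0.02 255 ((0.669170081615448, 0.1598202884197235), 0.030801737681031227) [0.67884435 0.15389543 0.01312981]
```

View pics/l_wrist.png

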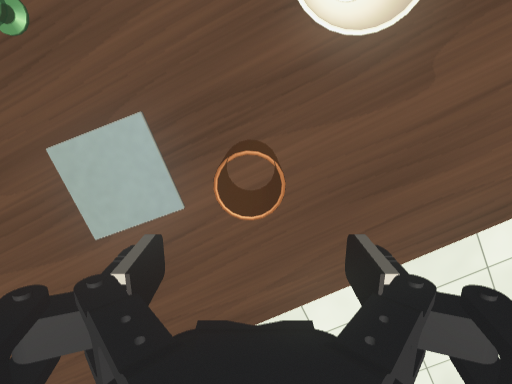

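```bash
python3 -c "
from h import *
goto(0.6712,0.1588,0.12,64)"
```

```text
t 25.57 pos [0.6724 0.1632 0.2039] turn [-0.     -0.0001  0.0001] shift [-4.5  0.8 83.9] len 84.0 q [-0.16  0.82 -0.3   1.36  0.26  1.    0.61] F [ 0.8 -0.2 -1. ] open 0.0856
```

Request:
{"method": "arm_command", "body": {
  "plan": [
    [[0,0,0,-4.5,0.8,15,0],[0,0,0,0,0,20,0],[0,0,0,0,0,20,0],[0,0,0,0,0,20,0],[0,0,0,0,0,9,0],[0,0,0,0,0,0,0],[0,0,0,0,0,0,0],[0,0,0,0,0,0,0]]
  ]
}}

```text
time: 26.23
eef_pos: [0.6722, 0.1591, 0.1213]
tool_rot: [2.664, 1.664, 0.004]
ft_force: [-0.5, -0.2, -0.6]
opening: 0.0855
```

```bash
python3 -c "
from h import *
o=arm.get_obs();p=arm.get_image('wrist');T=campose(p,o);W=cloud(p,T)
b=(abs(W[...,2]-.09)<.006)&(np.hypot(W[...,0]-.672,W[...,1]-.163)<.07)
w=W[b]
c,r=cv2.minEnclosingCircle(w[:,:2].astype(np.float32));print(c,r)
goto(c[0],c[1],0.032,64)
"
```

```text
(0.6713159084320068, 0.15851572155952454) 0.03195854276418686
t 26.28 pos [0.6723 0.1592 0.1215] turn [ 0.002  -0.0021 -0.0001] shift [-1.  -0.6 89.5] len 89.5 q [-0.16  0.91 -0.28  1.43  0.3   0.83  0.58] F [ 1.  -0.   0.2] open 0.0854
```

Request:
{"method": "arm_command", "body": {
  "plan": [
    [[0,0,0,-0.8,-0.5,12,0],[0,0,0,0,0,16,0],[0,0,0,0,0,16,0],[0,0,0,0,0,16,0],[0,0,0,0,0,15,0],[0,0,0,0,0,10,0],[0,0,0,0,0,4,0],[0,0,0,0,0,0,0]]
  ]
}}

```text
time: 26.95
eef_pos: [0.6697, 0.1581, 0.0298]
tool_rot: [-2.664, -1.665, 0.003]
ft_force: [-0.7, -0.0, 0.2]
opening: 0.0858
```

```bash
python3 look.py m_wrist; python3 -c "
from h import *
goto(0.6713,0.1586,0.032,64)
p=arm.get_image('side');cv2.imwrite('pics/m_side.png',cv2.resize(p['color'][60:220,200:400,::-1],None,fx=3,fy=3))"
```

```text
t 27.0 pos [0.6704 0.1583 0.0308] turn [-0.0001 -0.0001  0.    ] shift [ 0.6  0.7 -1.2] len 1.5 q [-0.18  1.03 -0.25  1.47  0.34  0.68  0.55] F [ 0.1 -0.2 -0.9] open 0.0859
```

View pics/m_wrist.png

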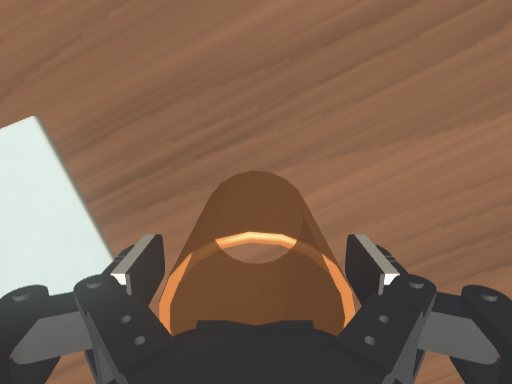

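View pics/m_side.png

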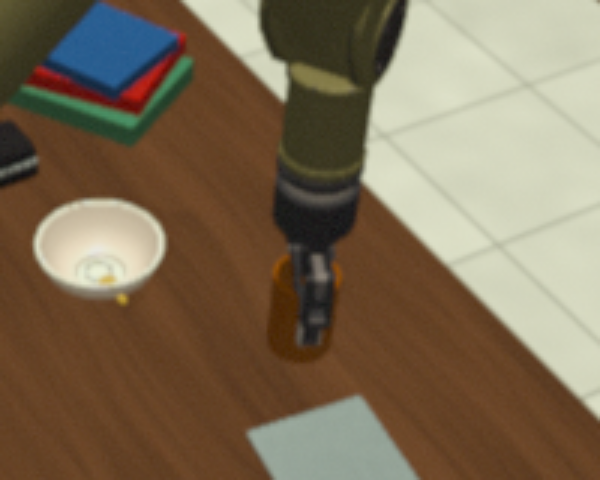

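Glass sits centred between the jaws (rim at x 160–355 in the wrist view). Closing gently, then a small test lift.

Request:
{"method": "arm_command", "body": {
  "plan": [
    [[0,0,0,0.5,0.5,-1,20],[0,0,0,0,0,0,40],[0,0,0,0,0,0,55],[0,0,0,0,0,0,70],[0,0,0,0,0,0,85],[0,0,0,0,0,0,110],[0,0,0,0,0,0,255],[0,0,0,0,0,0,255]]
  ],
  "force": 35
}}

```text
time: 27.72
eef_pos: [0.6716, 0.1585, 0.0331]
tool_rot: [2.664, 1.664, 0.002]
ft_force: [-1.0, 0.9, 6.1]
opening: 0.0639
```

Request:
{"method": "arm_command", "body": {
  "plan": [
    [[0,0,0,0,0,0,255],[0,0,0,0,0,0,255],[0,0,0,0,0,-2,255],[0,0,0,0,0,-4,255],[0,0,0,0,0,-6,255],[0,0,0,0,0,-6,255],[0,0,0,0,0,-2,255],[0,0,0,0,0,0,255]]
  ]
}}

```text
time: 28.38
eef_pos: [0.6717, 0.1587, 0.0529]
tool_rot: [2.664, 1.665, 0.003]
ft_force: [-0.0, 0.1, -0.9]
opening: 0.0639
```

```bash
python3 look.py n_wrist; python3 -c "
from h import *
goto(0.6713,0.1586,0.16,64)
p=arm.get_image('side');cv2.imwrite('pics/n_side.png',cv2.resize(p['color'][60:220,200:400,::-1],None,fx=3,fy=3))"
```

```text
t 28.43 pos [0.6714 0.1585 0.0524] turn [ 0.0006 -0.0007 -0.    ] shift [ 1.000e-01 -1.000e-01 -1.076e+02] len 107.6 q [-0.17  1.   -0.26  1.46  0.33  0.72  0.55] F [ 0.6  0.5 -2.5] open 0.0644
```

View pics/n_wrist.png

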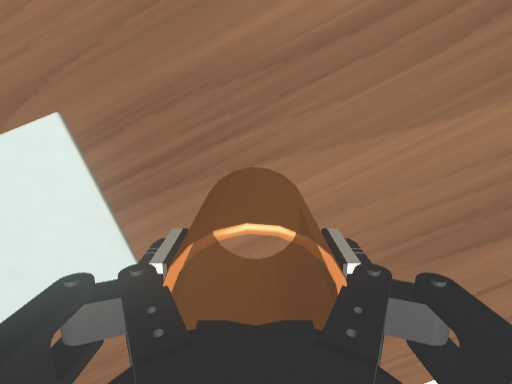

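View pics/n_side.png

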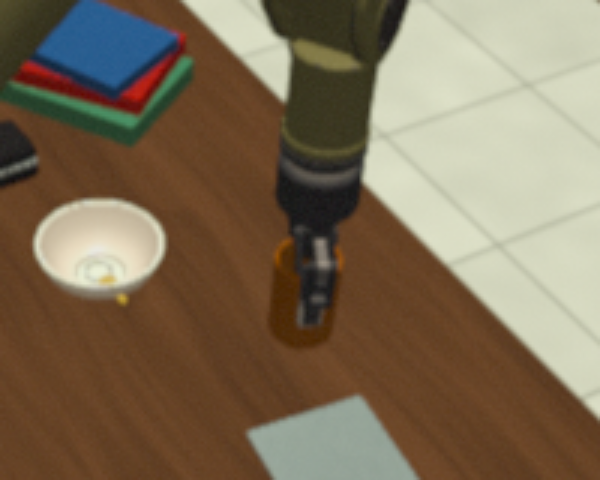

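Request:
{"method": "arm_command", "body": {
  "plan": [
    [[0,0,0,0,0,-8,255],[0,0,0,0,0,-16,255],[0,0,0,0,0,-20,255],[0,0,0,0,0,-20,255],[0,0,0,0,0,-20,255],[0,0,0,0,0,-16,255],[0,0,0,0,0,-8,255],[0,0,0,0,0,0,255]]
  ]
}}

```text
time: 29.15
eef_pos: [0.6723, 0.1589, 0.1623]
tool_rot: [2.664, 1.664, 0.006]
ft_force: [-0.3, 0.3, -1.1]
opening: 0.0641
```

```bash
python3 -c "
from h import *
goto(0.539,-0.3198,0.16,64)
o=arm.get_obs();p=arm.get_image('wrist');T=campose(p,o);W=cloud(p,T);X=(W-o['eef_pos'])@R.from_rotvec(o['tool_rot']).as_matrix()*1000
b=(abs(X[...,0])<40)&(X[...,1]>-45)&(X[...,1]<20)&(X[...,2]<-48)&(X[...,2]>-66)
w=X[b];print(len(w),np.percentile(w,[1,50,99],axis=0))
A=np.c_[w[:,0],w[:,1],np.ones(len(w))];print('z plane',np.linalg.lstsq(A,w[:,2],rcond=None)[0])
A=np.c_[2*w[:,:2],np.ones(len(w))];s=np.linalg.lstsq(A,(w[:,:2]**2).sum(1),rcond=None)[0];print('circ',s[:2],np.sqrt(s[2]+s[:2]@s[:2]))
"
```

```text
t 29.15 pos [0.6723 0.1589 0.1623] turn [ 0.003  -0.003  -0.0002] shift [-488.7   90.     2.3] len 496.9 q [-0.15  0.86 -0.29  1.41  0.28  0.91  0.59] F [-0.3  0.3 -1.1] open 0.0641
5911 [[-39.33120809 -31.76153615 -64.30240406]
 [ -0.29544319 -21.38542607 -57.02134527]
 [ 39.50386745  10.20260805 -48.19403902]]
z plane [ 4.21569193e-04  1.23792960e-03 -5.59599974e+01]
circ [0.10548736 4.1269826 ] 35.10908201991491
```

Request:
{"method": "arm_command", "body": {
  "plan": [
    [[0,0,0,-12,2.2,0,255],[0,0,0,-22,4,0,255],[0,0,0,-30,5.5,0,255],[0,0,0,-30,5.5,0,255],[0,0,0,-30,5.5,0,255],[0,0,0,-30,5.5,0,255],[0,0,0,-30,5.5,0,255],[0,0,0,-30,5.5,0,255]]
  ]
}}

```text
time: 29.87
eef_pos: [0.6102, -0.0537, 0.1584]
tool_rot: [-2.664, -1.663, 0.005]
ft_force: [-0.3, -0.7, -2.2]
opening: 0.0641
```

Request:
{"method": "arm_command", "body": {
  "plan": [
    [[0,0,0,-30,5.5,0,255],[0,0,0,-30,5.5,0,255],[0,0,0,-30,5.5,0,255],[0,0,0,-30,5.5,0,255],[0,0,0,-30,5.5,0,255],[0,0,0,-30,5.5,0,255],[0,0,0,-30,5.5,0,255],[0,0,0,-28,5.5,0,255]]
  ]
}}

```text
time: 30.53
eef_pos: [0.5447, -0.2868, 0.1583]
tool_rot: [-2.663, -1.662, 0.005]
ft_force: [0.0, 0.4, -1.8]
opening: 0.064
```

Request:
{"method": "arm_command", "body": {
  "plan": [
    [[0,0,0,-22,4,0,255],[0,0,0,-12,2,0,255],[0,0,0,-3,0.5,0,255],[0,0,0,0,0,0,255],[0,0,0,0,0,0,255],[0,0,0,0,0,0,255],[0,0,0,0,0,0,255],[0,0,0,0,0,0,255]]
  ]
}}

```text
time: 31.2
eef_pos: [0.538, -0.3189, 0.16]
tool_rot: [-2.662, -1.668, -0.001]
ft_force: [-0.3, 1.0, -1.0]
opening: 0.0642
```

```bash
python3 look.py o_wrist; python3 -c "
from h import *
goto(0.539,-0.3198,0.06,64)
for n,(a,b,c,d) in dict(side=(180,384,280,512),top=(110,250,300,460)).items():
  p=arm.get_image(n);cv2.imwrite('pics/o_%s.png'%n,cv2.resize(p['color'][a:b,c:d,::-1],None,fx=2.8,fy=2.8))"
```

```text
t 31.25 pos [ 0.5378 -0.3193  0.1599] turn [-0.     -0.0005  0.0018] shift [ 0.   1.3 99.9] len 99.9 q [ 0.66  0.79 -0.37  1.63  0.37  0.79  1.25] F [ 0.9 -0.6 -1.7] open 0.0643
```

View pics/o_wrist.png

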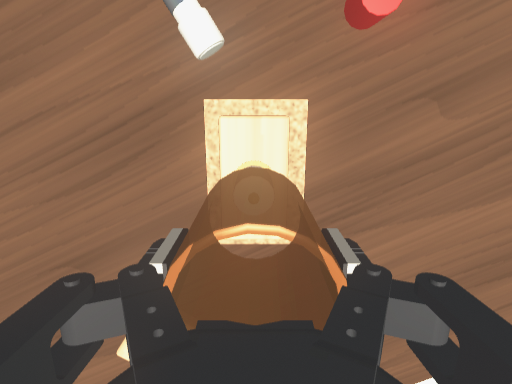

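View pics/o_side.png

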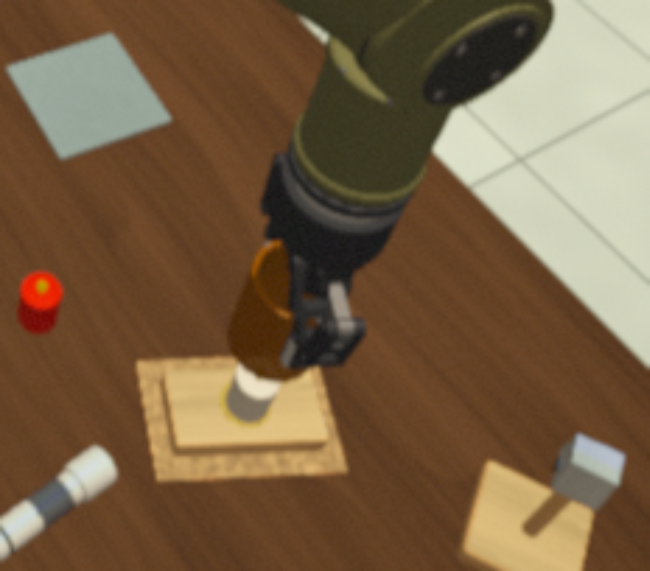

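Request:
{"method": "arm_command", "body": {
  "plan": [
    [[0,0,0,0,1.2,6,255],[0,0,0,0,0,8,255],[0,0,0,0,0,8,255],[0,0,0,0,0,6,255],[0,0,0,0,0,4,255],[0,0,0,0,0,0,255],[0,0,0,0,0,0,255],[0,0,0,0,0,0,255]]
  ]
}}

```text
time: 32.02
eef_pos: [0.5386, -0.321, 0.128]
tool_rot: [2.664, 1.664, 0.001]
ft_force: [1.3, -0.7, -1.9]
opening: 0.0641
```

```bash
python3 look.py p_wrist; python3 -c "
from h import *
goto(0.539,-0.3198,0.06,64)"
```

```text
t 32.07 pos [ 0.5387 -0.321   0.1282] turn [ 0.0008 -0.0001 -0.    ] shift [ 1.2 -0.3 68.2] len 68.2 q [ 0.65  0.84 -0.35  1.64  0.39  0.73  1.24] F [ 0.2  0.2 -1.5] open 0.0641
```

View pics/p_wrist.png

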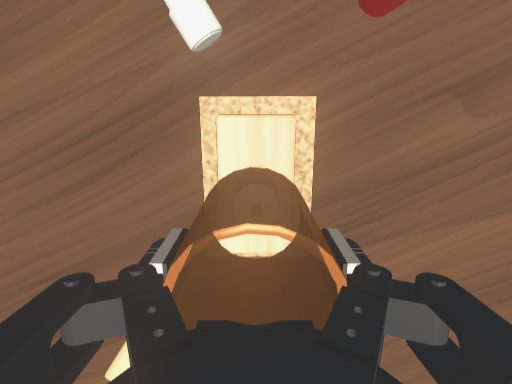

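Glass is lined up with the candle (flame at 256,210, inside the lower edge). Lowering on.

Request:
{"method": "arm_command", "body": {
  "plan": [
    [[0,0,0,1,0,6,255],[0,0,0,0,0,9,255],[0,0,0,0,0,10,255],[0,0,0,0,0,10,255],[0,0,0,0,0,10,255],[0,0,0,0,0,8,255],[0,0,0,0,0,5,255],[0,0,0,0,0,2,255]]
  ]
}}

```text
time: 32.73
eef_pos: [0.5382, -0.3197, 0.0665]
tool_rot: [-2.663, -1.664, 0.002]
ft_force: [0.8, 0.4, -1.8]
opening: 0.0639
```

Request:
{"method": "arm_command", "body": {
  "plan": [
    [[0,0,0,0,0,2,255],[0,0,0,0,0,1,255],[0,0,0,0,0,1,255],[0,0,0,0,0,0.5,255],[0,0,0,0,0,0,255],[0,0,0,0,0,0,255],[0,0,0,0,0,0,255],[0,0,0,0,0,0,255]]
  ]
}}

```text
time: 33.4
eef_pos: [0.5389, -0.3201, 0.0635]
tool_rot: [2.664, 1.665, 0.0]
ft_force: [0.3, 0.1, -2.3]
opening: 0.0641
```

Request:
{"method": "arm_command", "body": {
  "plan": [
    [[0,0,0,0,0,1,255],[0,0,0,0,0,0.5,255],[0,0,0,0,0,0.5,255],[0,0,0,0,0,0.5,255],[0,0,0,0,0,0,255],[0,0,0,0,0,0,255],[0,0,0,0,0,0,255],[0,0,0,0,0,0,255]]
  ]
}}

```text
time: 34.07
eef_pos: [0.5389, -0.32, 0.0609]
tool_rot: [2.664, 1.665, 0.0]
ft_force: [-1.0, 0.4, -1.0]
opening: 0.0645
```

Request:
{"method": "arm_command", "body": {
  "plan": [
    [[0,0,0,0,0,0.5,255],[0,0,0,0,0,0.5,255],[0,0,0,0,0,0,255],[0,0,0,0,0,0,255],[0,0,0,0,0,0,255],[0,0,0,0,0,0,255],[0,0,0,0,0,0,255],[0,0,0,0,0,0,255]]
  ]
}}

```text
time: 34.73
eef_pos: [0.5388, -0.3201, 0.0601]
tool_rot: [2.664, 1.665, 0.0]
ft_force: [-1.2, -0.6, 3.7]
opening: 0.064
```

Request:
{"method": "arm_command", "body": {
  "plan": [
    [[0,0,0,0,0,-0.3,255],[0,0,0,0,0,0,80],[0,0,0,0,0,0,60],[0,0,0,0,0,0,40],[0,0,0,0,0,0,20],[0,0,0,0,0,0,0],[0,0,0,0,0,0,0],[0,0,0,0,0,0,0]]
  ]
}}

```text
time: 35.4
eef_pos: [0.5389, -0.32, 0.0601]
tool_rot: [-2.664, -1.665, -0.0]
ft_force: [0.6, -1.1, 0.7]
opening: 0.0851
```

Request:
{"method": "arm_command", "body": {
  "plan": [
    [[0,0,0,0,0,0,0],[0,0,0,0,0,-6,0],[0,0,0,0,0,-10,0],[0,0,0,0,0,-20,0],[0,0,0,0,0,-30,0],[0,0,0,0,0,-35,0],[0,0,0,0,0,-35,0],[0,0,0,0,0,-20,0]]
  ]
}}

```text
time: 36.07
eef_pos: [0.5406, -0.3205, 0.2213]
tool_rot: [2.66, 1.662, 0.006]
ft_force: [1.3, 0.3, -0.2]
opening: 0.0854
```

Request:
{"method": "arm_command", "body": {
  "plan": [
    [[0,0,0,0,0,-5,0],[0,0,0,0,0,0,0],[0,0,0,0,0,0,0],[0,0,0,0,0,0,0],[0,0,0,0,0,0,0],[0,0,0,0,0,0,0],[0,0,0,0,0,0,0],[0,0,0,0,0,0,0]]
  ]
}}

```text
time: 36.73
eef_pos: [0.5386, -0.3199, 0.2205]
tool_rot: [-2.663, -1.664, 0.001]
ft_force: [0.2, -0.2, 0.0]
opening: 0.0856
```

```bash
python3 look.py q_wrist; python3 -c "
from h import *
goto(0.357,0.314,0.22,64)
o=arm.get_obs();p=arm.get_image('wrist');T=campose(p,o);W=cloud(p,T)
b=(abs(W[...,2]-0.027)<0.005)&(np.hypot(W[...,0]-.54,W[...,1]+.32)<.09)
w=W[b];r=cv2.minAreaRect(w[:,:2].astype(np.float32));print(len(w),np.round(r[0],4),np.round(r[1],4),r[2],w[:,2].mean())
for h in (.117,.072):
  b=(abs(W[...,2]-h)<0.006)&(np.hypot(W[...,0]-.54,W[...,1]+.32)<.06)
  w=W[b];print(len(w),cv2.minEnclosingCircle(w[:,:2].astype(np.float32)),w.mean(0))
A=np.c_[w[:,:2],np.ones(len(w))]
"
```

```text
t 36.78 pos [ 0.5387 -0.3199  0.2207] turn [-0.0008 -0.0002  0.0001] shift [ 490.1 -441.2    0.7] len 659.4 q [ 0.68  0.72 -0.4   1.56  0.33  0.92  1.29] F [0.9 0.6 0.1] open 0.0853
2317 [ 0.5384 -0.3194] [0.0642 0.1184] 63.97807312011719 0.027679647443266495
1211 ((0.5389142632484436, -0.31946372985839844), 0.03205008804798126) [ 0.53913875 -0.31963057  0.11694233]
1147 ((0.5370691418647766, -0.3186954855918884), 0.030737468972802162) [ 0.54098271 -0.32075058  0.07245461]
```

View pics/q_wrist.png

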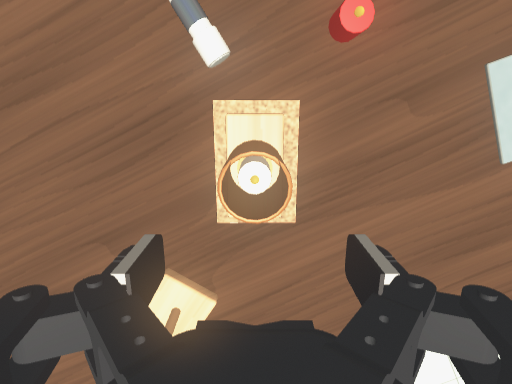

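Glass stands centred around the candle (rim centre within 1 mm of the base's centre, rim z 0.117). Now the cap.

Request:
{"method": "arm_command", "body": {
  "plan": [
    [[0,0,0,15,-13.5,0,0],[0,0,0,25,-22.5,0,0],[0,0,0,28,-25,0,0],[0,0,0,28,-25,0,0],[0,0,0,28,-25,0,0],[0,0,0,28,-25,0,0],[0,0,0,28,-25,0,0],[0,0,0,28,-25,0,0]]
  ]
}}

```text
time: 37.5
eef_pos: [0.4623, -0.05, 0.2214]
tool_rot: [2.664, 1.664, 0.001]
ft_force: [0.4, 0.0, -0.1]
opening: 0.0855
```

Request:
{"method": "arm_command", "body": {
  "plan": [
    [[0,0,0,28,-25,0,0],[0,0,0,28,-25,0,0],[0,0,0,28,-25,0,0],[0,0,0,28,-25,0,0],[0,0,0,28,-25,0,0],[0,0,0,28,-25,0,0],[0,0,0,28,-25,0,0],[0,0,0,28,-25,0,0]]
  ]
}}

```text
time: 38.17
eef_pos: [0.3806, 0.2393, 0.2214]
tool_rot: [2.664, 1.665, 0.001]
ft_force: [0.1, 0.4, -0.9]
opening: 0.0856
```

Request:
{"method": "arm_command", "body": {
  "plan": [
    [[0,0,0,28,-26,0,0],[0,0,0,20,-18,0,0],[0,0,0,10,-9,0,0],[0,0,0,0,0,0,0],[0,0,0,0,0,0,0],[0,0,0,0,0,0,0],[0,0,0,0,0,0,0],[0,0,0,0,0,0,0]]
  ]
}}

```text
time: 38.83
eef_pos: [0.3597, 0.3113, 0.2212]
tool_rot: [2.666, 1.661, -0.001]
ft_force: [0.3, 0.2, 0.4]
opening: 0.0854
```

```bash
python3 look.py r_wrist cap_knob; cat > cap.py <<'E'
from h import *
o=arm.get_obs();p=arm.get_image('wrist');T=campose(p,o);W=cloud(p,T)
n=np.hypot(W[...,0]-.357,W[...,1]-.314)<.06
for lo,hi in [(.047,.056),(.008,.0135)]:
  w=W[n&(W[...,2]>lo)&(W[...,2]<hi)]
  if len(w)>5:
    c,r=cv2.minEnclosingCircle(w[:,:2].astype(np.float32));print(lo,len(w),np.round(c,4),round(r,4),w.mean(0))
goto(.357,.314,.018,64)
E
python3 cap.py
```

```text
cap_knob 0.93 [222. 133.  66.  60.] zmed 0.0119 z5/95 [0.0106 0.0515] rect [0.3591 0.3133] [0.0724 0.071 ] 65.1
0.047 266 [0.3594 0.3135] 0.0098 [0.358901   0.31377825 0.05127202]
0.008 2616 [0.3595 0.3135] 0.037 [0.35797594 0.31419129 0.01174818]
t 38.98 pos [0.3594 0.3121 0.2212] turn [ 0.0002  0.0002 -0.0014] shift [  0.7  -3.  203.2] len 203.3 q [-0.6   0.53 -0.32  2.01  0.27  0.65  0.02] F [-0.1  0.1 -0.1] open 0.0856
```

View pics/r_wrist.png

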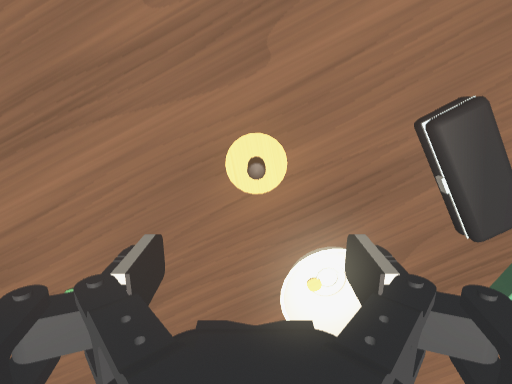

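Request:
{"method": "arm_command", "body": {
  "plan": [
    [[0,0,0,1.3,-0.6,12,0],[0,0,0,0,0,20,0],[0,0,0,0,0,25,0],[0,0,0,0,0,25,0],[0,0,0,0,0,25,0],[0,0,0,0,0,15,0],[0,0,0,0,0,3,0],[0,0,0,0,0,0,0]]
  ]
}}

```text
time: 39.65
eef_pos: [0.3588, 0.3138, 0.0955]
tool_rot: [2.664, 1.664, -0.003]
ft_force: [0.0, -0.9, -0.2]
opening: 0.0855
```

```bash
python3 cap.py
```

```text
0.047 669 [0.3594 0.3134] 0.01 [0.3586047  0.31391275 0.05128651]
0.008 5640 [0.3595 0.3134] 0.037 [0.35683261 0.31480851 0.01176034]
t 39.7 pos [0.3592 0.3142 0.0964] turn [ 0.      0.0002 -0.0001] shift [-1.2 -1.9 78.4] len 78.4 q [-0.71  0.74 -0.17  2.12  0.4   0.31 -0.1 ] F [-0.5 -0.1  0.1] open 0.0852
```

Request:
{"method": "arm_command", "body": {
  "plan": [
    [[0,0,0,-0.6,0.5,8,0],[0,0,0,0,0,15,0],[0,0,0,0,0,18,0],[0,0,0,0,0,16,0],[0,0,0,0,0,12,0],[0,0,0,0,0,7,0],[0,0,0,0,0,0,0],[0,0,0,0,0,0,0]]
  ]
}}

```text
time: 40.37
eef_pos: [0.3595, 0.3137, 0.0206]
tool_rot: [-2.664, -1.665, -0.001]
ft_force: [-0.5, 0.2, 0.3]
opening: 0.0855
```

```bash
python3 look.py s_wrist; python3 cap.py
```

```text
0.047 2882 [0.3546 0.3167] 0.0567 [0.35745484 0.31495992 0.05145009]
0.008 10684 [0.3596 0.3134] 0.0372 [0.35442407 0.31598654 0.01180031]
t 40.47 pos [0.3597 0.3139 0.021 ] turn [ 0.0004 -0.0016 -0.0002] shift [-1.1 -2.5  3. ] len 4.1 q [-0.78  0.9  -0.06  2.14  0.44  0.11 -0.14] F [0.6 0.6 0.2] open 0.085
```

View pics/s_wrist.png

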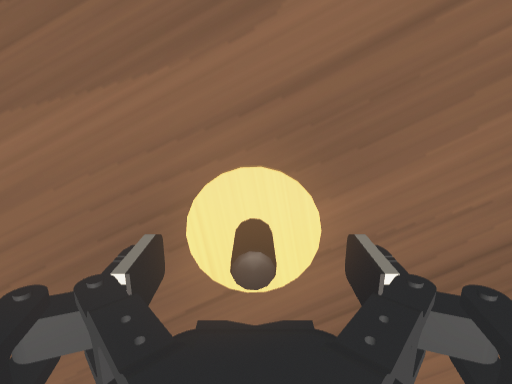

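Request:
{"method": "arm_command", "body": {
  "plan": [
    [[0,0,0,0,0,3,60],[0,0,0,0,0,0,110],[0,0,0,0,0,0,150],[0,0,0,0,0,0,180],[0,0,0,0,0,0,205],[0,0,0,0,0,0,255],[0,0,0,0,0,0,255],[0,0,0,0,0,0,255]]
  ],
  "force": 35
}}

```text
time: 41.13
eef_pos: [0.3593, 0.3135, 0.0174]
tool_rot: [-2.664, -1.665, -0.0]
ft_force: [-0.2, -0.5, 3.6]
opening: 0.0191
```

Request:
{"method": "arm_command", "body": {
  "plan": [
    [[0,0,0,0,0,0,255],[0,0,0,0,0,-6,255],[0,0,0,0,0,-16,255],[0,0,0,0,0,-28,255],[0,0,0,0,0,-35,255],[0,0,0,0,0,-35,255],[0,0,0,0,0,-35,255],[0,0,0,0,0,-25,255]]
  ]
}}

```text
time: 41.8
eef_pos: [0.3594, 0.3135, 0.2001]
tool_rot: [-2.664, -1.665, -0.003]
ft_force: [0.1, 0.3, -1.2]
opening: 0.0187
```

Request:
{"method": "arm_command", "body": {
  "plan": [
    [[0,0,0,0,0,-8,255],[0,0,0,0,0,0,255],[0,0,0,0,0,0,255],[0,0,0,0,0,0,255],[0,0,0,0,0,0,255],[0,0,0,0,0,0,255],[0,0,0,0,0,0,255],[0,0,0,0,0,0,255]]
  ]
}}

```text
time: 42.47
eef_pos: [0.359, 0.3134, 0.2046]
tool_rot: [2.664, 1.665, -0.002]
ft_force: [0.5, -0.1, -1.2]
opening: 0.0188
```

```bash
python3 look.py t_wrist; cat > caphold.py <<'E'
from h import *
o=arm.get_obs();p=arm.get_image('wrist');T=campose(p,o);W=cloud(p,T);X=(W-o['eef_pos'])@R.from_rotvec(o['tool_rot']).as_matrix()*1000
b=(abs(X[...,0])<45)&(abs(X[...,1])<60)&(X[...,2]>3)&(X[...,2]<18)
w=X[b];print(len(w),np.percentile(w,[1,50,99],axis=0).round(1))
c,r=cv2.minEnclosingCircle(w[:,:2].astype(np.float32));print('disc c',c,r)
A=np.c_[w[:,:2],np.ones(len(w))];print('plane',np.linalg.lstsq(A,w[:,2],rcond=None)[0].round(4))
goto(.539,-.3195,.16,64)
E
python3 caphold.py
```

```text
7432 [[-34.7 -35.5   4.2]
 [  0.2 -15.7   5.6]
 [ 35.2  34.2   7.4]]
disc c (0.22290608286857605, 0.40394800901412964) 37.1245002746582
plane [ 2.7000e-03 -2.6000e-03  5.5624e+00]
t 42.57 pos [0.3591 0.3135 0.2049] turn [-0.0003  0.0005  0.0002] shift [-490.   439.1   44.9] len 659.6 q [-0.6   0.55 -0.33  2.03  0.3   0.61 -0.02] F [-1.1  0.4 -1.3] open 0.0191
```

View pics/t_wrist.png

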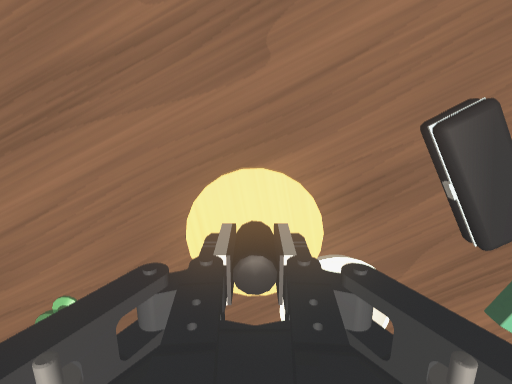

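Request:
{"method": "arm_command", "body": {
  "plan": [
    [[0,0,0,-15,13.5,0,255],[0,0,0,-24,21.5,0,255],[0,0,0,-27,24,0,255],[0,0,0,-27,24,0,255],[0,0,0,-27,24,0,255],[0,0,0,-27,24,0,255],[0,0,0,-27,24,0,255],[0,0,0,-27,24,0,255]]
  ]
}}

```text
time: 43.23
eef_pos: [0.4323, 0.0527, 0.2053]
tool_rot: [2.664, 1.665, 0.001]
ft_force: [1.4, 0.9, -1.9]
opening: 0.0191
```

Request:
{"method": "arm_command", "body": {
  "plan": [
    [[0,0,0,-27,24,0,255],[0,0,0,-27,24,0,255],[0,0,0,-27,24,0,255],[0,0,0,-27,24,0,255],[0,0,0,-27,24,0,255],[0,0,0,-27,24,0,255],[0,0,0,-27,24,0,255],[0,0,0,-27,24,0,255]]
  ]
}}

```text
time: 43.9
eef_pos: [0.5099, -0.226, 0.2051]
tool_rot: [-2.664, -1.664, 0.0]
ft_force: [1.8, 1.4, -2.2]
opening: 0.019
```

Request:
{"method": "arm_command", "body": {
  "plan": [
    [[0,0,0,-27,24,0,255],[0,0,0,-24,23,0,255],[0,0,0,-15,14,0,255],[0,0,0,-7,7,0,255],[0,0,0,0,0,0,255],[0,0,0,0,0,0,255],[0,0,0,0,0,0,255],[0,0,0,0,0,0,255]]
  ]
}}

```text
time: 44.57
eef_pos: [0.5391, -0.3168, 0.2053]
tool_rot: [-2.66, -1.669, -0.001]
ft_force: [0.7, -0.6, -2.1]
opening: 0.0192
```

```bash
python3 look.py u_wrist; python3 caphold.py
```

```text
7442 [[-34.6 -35.6   4.2]
 [  0.2 -15.8   5.6]
 [ 35.3  34.1   7.5]]
disc c (0.5252342224121094, 0.27388614416122437) 37.09239959716797
plane [ 1.8000e-03 -2.4000e-03  5.6351e+00]
t 44.67 pos [ 0.5391 -0.3177  0.2054] turn [-0.0005 -0.0005  0.0024] shift [-1.7  0.7 45.4] len 45.4 q [ 0.7   0.74 -0.44  1.58  0.38  0.9   1.24] F [ 0.8  0.1 -1.3] open 0.0189
```

View pics/u_wrist.png

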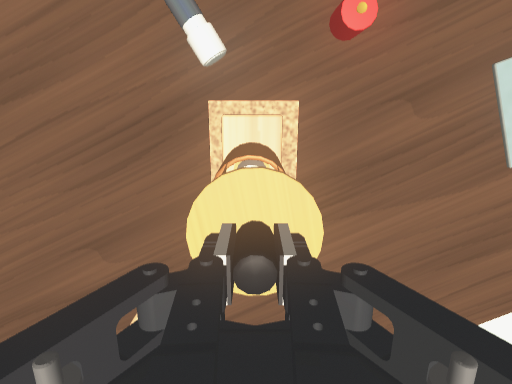

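Request:
{"method": "arm_command", "body": {
  "plan": [
    [[0,0,0,-1.8,0.5,6,255],[0,0,0,0,0,12,255],[0,0,0,0,0,14,255],[0,0,0,0,0,12,255],[0,0,0,0,0,8,255],[0,0,0,0,0,4,255],[0,0,0,0,0,0,255],[0,0,0,0,0,0,255]]
  ]
}}

```text
time: 45.33
eef_pos: [0.5389, -0.3212, 0.1491]
tool_rot: [-2.664, -1.665, -0.0]
ft_force: [0.7, 0.2, -1.3]
opening: 0.0193
```

```bash
python3 look.py v_wrist; python3 -c "
from h import *
goto(.539,-.3195,.1276,64)
p=arm.get_image('side');cv2.imwrite('pics/v_side.png',cv2.resize(p['color'][180:384,280:512,::-1],None,fx=2.8,fy=2.8))"
```

```text
t 45.38 pos [ 0.5392 -0.3213  0.1496] turn [ 0.0009 -0.0003  0.    ] shift [ 1.5 -0.9 22. ] len 22.0 q [ 0.69  0.81 -0.41  1.63  0.42  0.79  1.21] F [ 0.1  0.5 -1.7] open 0.0191
```

View pics/v_side.png

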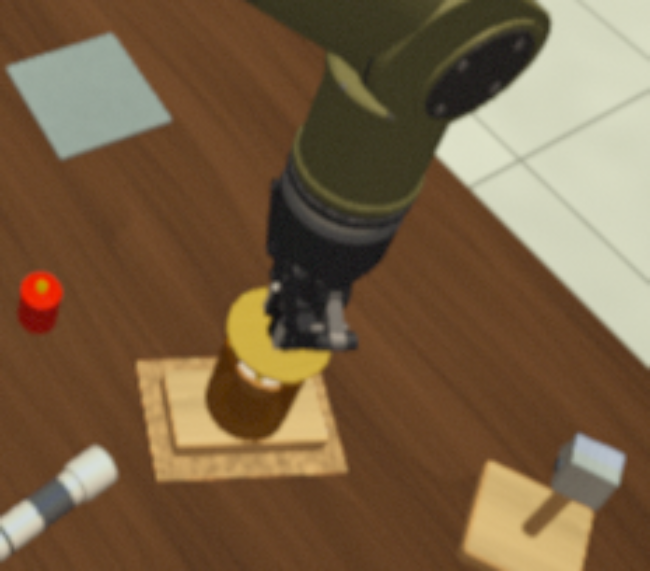

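View pics/v_wrist.png

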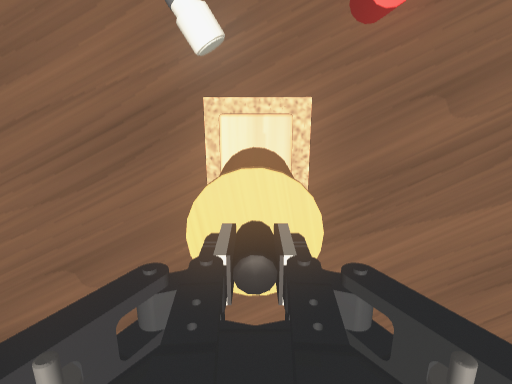

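Request:
{"method": "arm_command", "body": {
  "plan": [
    [[0,0,0,1.2,-0.5,2,255],[0,0,0,0,0,4,255],[0,0,0,0,0,4,255],[0,0,0,0,0,4,255],[0,0,0,0,0,3,255],[0,0,0,0,0,1,255],[0,0,0,0,0,0.5,255],[0,0,0,0,0,0,255]]
  ]
}}

```text
time: 46.1
eef_pos: [0.5388, -0.3199, 0.1305]
tool_rot: [-2.664, -1.665, -0.0]
ft_force: [-0.2, -0.1, -2.0]
opening: 0.0189
```

Request:
{"method": "arm_command", "body": {
  "plan": [
    [[0,0,0,0,0,1,255],[0,0,0,0,0,0.5,255],[0,0,0,0,0,0.5,255],[0,0,0,0,0,0.5,255],[0,0,0,0,0,0,255],[0,0,0,0,0,0,255],[0,0,0,0,0,0,255],[0,0,0,0,0,0,255]]
  ]
}}

```text
time: 46.77
eef_pos: [0.5389, -0.3199, 0.1284]
tool_rot: [2.664, 1.665, 0.0]
ft_force: [-0.8, -0.6, 3.0]
opening: 0.0191
```

Request:
{"method": "arm_command", "body": {
  "plan": [
    [[0,0,0,0,0,0.3,255],[0,0,0,0,0,0,200],[0,0,0,0,0,0,170],[0,0,0,0,0,0,120],[0,0,0,0,0,0,60],[0,0,0,0,0,0,0],[0,0,0,0,0,0,0],[0,0,0,0,0,0,0]]
  ]
}}

```text
time: 47.43
eef_pos: [0.5388, -0.3199, 0.1277]
tool_rot: [-2.664, -1.665, -0.0]
ft_force: [-0.5, -0.4, 0.1]
opening: 0.0851
```

Request:
{"method": "arm_command", "body": {
  "plan": [
    [[0,0,0,0,0,0,0],[0,0,0,0,0,-6,0],[0,0,0,0,0,-12,0],[0,0,0,0,0,-20,0],[0,0,0,0,0,-25,0],[0,0,0,0,0,-25,0],[0,0,0,0,0,-15,0],[0,0,0,0,0,-5,0]]
  ]
}}

```text
time: 48.1
eef_pos: [0.5407, -0.3204, 0.2401]
tool_rot: [2.66, 1.662, 0.006]
ft_force: [0.7, 0.2, -0.8]
opening: 0.0851
```

Request:
{"method": "arm_command", "body": {
  "plan": [
    [[0,0,0,0,0,0,0],[0,0,0,0,0,0,0],[0,0,0,0,0,0,0],[0,0,0,0,0,0,0],[0,0,0,0,0,0,0],[0,0,0,0,0,0,0],[0,0,0,0,0,0,0],[0,0,0,0,0,0,0]]
  ]
}}

```text
time: 48.77
eef_pos: [0.5387, -0.3198, 0.2356]
tool_rot: [-2.664, -1.665, 0.0]
ft_force: [0.8, 0.1, 0.3]
opening: 0.0857
```

```bash
python3 look.py w_wrist; python3 -c "
from h import *
goto(.539,-.3195,.25,64)
o=arm.get_obs();p=arm.get_image('wrist');T=campose(p,o);W=cloud(p,T)
n=np.hypot(W[...,0]-.539,W[...,1]+.32)<.06
for lo,hi in [(.158,.166),(.118,.127)]:
  w=W[n&(W[...,2]>lo)&(W[...,2]<hi)]
  if len(w)>5:
    c,r=cv2.minEnclosingCircle(w[:,:2].astype(np.float32));print(lo,len(w),np.round(c,4),round(r,4),w.mean(0))
    A=np.c_[w[:,:2],np.ones(len(w))];print('plane',np.linalg.lstsq(A,w[:,2],rcond=None)[0].round(4))
b=(abs(W[...,2]-0.027)<0.005)&(np.hypot(W[...,0]-.54,W[...,1]+.32)<.09)
w=W[b];r=cv2.minAreaRect(w[:,:2].astype(np.float32));print(len(w),np.round(r[0],4),np.round(r[1],4),r[2])
p=arm.get_image('side');cv2.imwrite('pics/w_side.png',cv2.resize(p['color'][180:384,200:512,::-1],None,fx=2.4,fy=2.4))
T=campose(p);W=cloud(p,T)
for l in ['red_candle_mid','stopper','flashlight']:
  for m in arm.masks_of(p,l)[:1]:
    print(l,m['conf'],np.round(np.median(W[m['pixels']&(p['range_z']>0)],0),3))
"
```

```text
t 48.82 pos [ 0.5388 -0.3199  0.2357] turn [-0.0003 -0.0001  0.0001] shift [  0.4   0.1 -14.3] len 14.3 q [ 0.71  0.71 -0.45  1.55  0.35  0.96  1.26] F [ 0.6  0.2 -0.6] open 0.0855
0.158 519 [ 0.5391 -0.3194] 0.0101 [ 0.53835581 -0.31917464  0.16224925]
plane [ 0.0531 -0.041   0.1206]
0.118 4642 [ 0.5392 -0.3197] 0.037 [ 0.53698075 -0.31847563  0.12278482]
plane [0.0015 0.0005 0.1221]
1696 [ 0.5049 -0.3029] [0.0639 0.0432] 63.82822799682617
red_candle_mid 0.65 [ 0.439 -0.173  0.043]
stopper 0.74 [ 0.416 -0.001  0.039]
flashlight 0.72 [ 0.362 -0.313  0.025]
```

View pics/w_wrist.png

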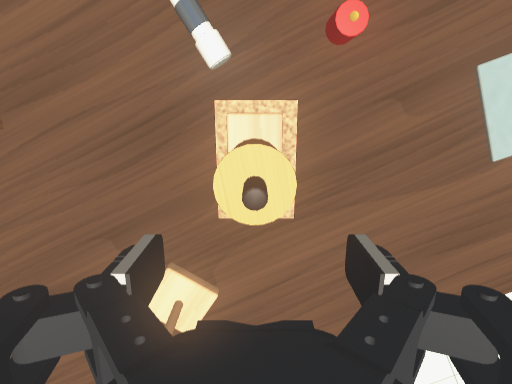

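View pics/w_side.png

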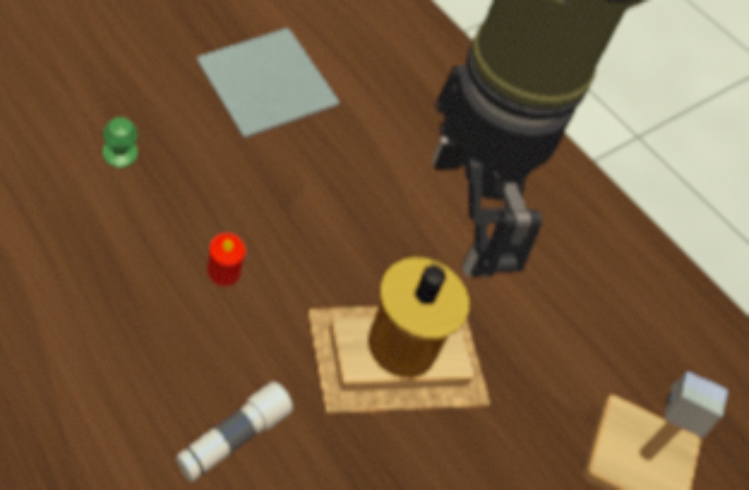

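```bash
python3 -c "
from cell import arm
print(arm.hand_in())"
```

```text
the job is handed in; nothing more can be done
None
```

I built the lantern on the cork mat in the required order (base, white candle, amber glass, cap) and handed it in at about 49 s of the 122 s allowed.

**Last checks, from the wrist camera's depth:**

| Part | Centre (x, y, in m) | Height and level |
|---|---|---|
| Mat | (0.540, −0.319) | – |
| Base | about (0.539, −0.3195) | within about 0.3° of the mat's direction |
| Candle | (0.540, −0.320), measured before the glass went on | top at z 0.073 m |
| Glass rim | (0.539, −0.3195), measured before the cap went on | z 0.117 m |
| Cap disc | (0.539, −0.320) | level, top at z 0.123 m, so the lip is inside the rim |

- **Knob centre:** it works out at about z 0.142 m, inside the allowed 0.137 to 0.146 m.
- **Bystanders:** the red candle, stopper and flashlight measured within about 2 mm of where they started. I did not measure the key bowl and the sunglasses case again; the arm never went close to them.
- **Gripper:** it was open and clear, about 110 mm above where it let go of the cap.

**Disagreements:**
- In the last picture the cap hid part of the base, so that reading of its centre (0.505, −0.303) was wrong and I disregarded it. I used the earlier full views instead.
- A plane fitted to the small knob top showed a tilt of about 4°, probably from noise and the knob's side being caught in the fit. The far larger disc fitted level, to about 0.1°.
- I gripped the candle about 10 mm higher than first planned, because joint 6 was close to its lower limit.

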